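# Set the cam hold-down on a bridge blank

## Robot

A 6-joint arm with a two-finger parallel gripper is mounted at the origin on the work surface. World frame = base frame: x ahead of the robot, y to its left, z up, the work surface at z = 0. Lengths are in m, angles in rad, forces in N, time in s.
With the tool pointing down it reaches from about 0.15 to 0.775 m from the base axis. Payload 6.1 kg.
Tool frame: the origin (TCP) lies midway between the tips of the shut fingers; the grasp point (between the pads) lies 19 mm behind it; x points along the fingers, y is the direction in which the jaws open and shut, and the axes are right-handed (so a half turn about x gives the same grasp; the last joint's range is limited). The gripper opens to 85 mm and grips with 20 to 120 N. Pads are 22 mm wide; open, the fingers measure 114 mm over their backs; the gripper's body (76 mm by 85 mm) begins 54 mm behind the grasp point. The pads swing forward as they close: fully open they stand 13 mm farther back than shut.
Start: joints at [-1.338, 0.126, -0.04, 1.405, 0, 1.571], TCP at [0.121, -0.511, 0.231] pointing down, gripper open.
Joint ranges: [-2.72, 2.72], [-0.95, 1.95], [-1.27, 1.35], [-1.78, 2.02], [-1.46, 1.47], [-3.14, 3.14]. Speed limits (rad/s): [2.39, 2.39, 3.01, 3.14, 3.14, 3.14].

## Interface

Orientations are given as a unit quaternion [x, y, z, w].
In Python, from station import bot, viewer, ticket gives the robot as it stands.
- The arm moves only by the shell command python3 -m crank 'ROWS' [OPENING] [FORCE]. ROWS is JSON, a list of rows, each an object of numbers: "dx", "dy", "dz": the shift along the tool's x, y, z in m; "spin": the turn about the tool's x in degrees. A call has 1 to 8 rows; each row shifts and turns the commanded pose from where the row before left it, along the tool's axes as they then stand; what a row does not reach is not made up. A row lasts 1/10 s, in which the tool goes at most 50 mm and 8.59 degrees, less where a joint would pass 70% of its speed; a pose out of reach is approached as far as the arm can. A call is refused whole if a number of a shift passes 0.05 or a number of a turn 8.59, either way. A call with a gripper value outside its range is refused whole. OPENING is the opening, from 0 (shut) to 1 (fully open), set as the call begins (- or left out, the last holds). The fingers move at their own pace and stop on an object; FORCE is the grip in N (left out, the last holds). Time passes only in rows, so rows that do not move let the fingers close. It gives the time, the measured TCP pose, the force and the opening at its end, in the units of the state.
- bot.get_obs(): the state, without advancing time (a new reading comes with each control period).
- viewer.capture(name): name is "scene" or "top"; returns (picture, depth): 420x560x3 uint8, red, green, blue; 420x560 float32, m along the optical axis (not along the pixel's ray), 0 where there is no reading.
- viewer.camera_info(name): a dict with "mtx" (3x3 intrinsics, pixels), "origin" and "orientation" of the camera in the world. Camera axes: x right, y up, looking along -z (the intrinsics and any distortion apply to the point x, -y, -z); pixel columns grow to the right and rows downward; lengths in m; the calibration is good to about 2 mm. A picture is of the moment at which its call begins. camera_info takes no time and is no camera call.
- ticket.job_done(): hands the job in, once; it reports no verdict.
The state is a dict: "time_s": time; "joints": joint angles; "joint_velocities": joint speeds; "tau": joint torques, N m; "position": TCP position; "tcp_rot": TCP orientation; "ft_force": force on the tool from outside, world axes, zero at the start; "ft_torque": the same for the moment, N m; "gripper_width": finger opening in m.
Only numpy, scipy, OpenCV 4.12 (cv2) and the standard library are available. Lean on these libraries where they do the work, as an engineer would, in place of code of your own. Each camera call takes 0.05 s, during which the arm holds its last target.

## Task

The cam clamp on the jig board is set too loose to hold the wooden instrument bridge under it. Flip the cam lever fully open, then turn the winged adjusting nut clockwise until the round foot just meets the top of the bridge (or stands a millimetre or two above it), and flip the lever fully closed again so that the sprung foot is pressed in and grips the bridge. Leave the bridge where it lies and do not disturb the tools around.

Things in the scene. Friction and masses are not known exactly. Their poses are not given: they have to be found in the camera images.
- clamp: Fixture fixed to the bench: pale wooden board, 200 (x) by 300 (y, from -170 to +130) by 20 mm thick, with a hold-down clamp. Origin on the bench under the board, z up. Nut, stem and foot stand at its y = -90 mm, two steel cheeks (up to 132 mm high) with the cam lever's pin at y = +30 mm; the closed lever reaches to y = +128 mm.
- head (a joint): Lift of the horizontal wooden arm that carries nut and foot (36 mm wide, the clamp's y from -115 to +50 mm, 20 mm thick, top 95 mm above the bench when down). 0 = lever closed; opening the lever lifts arm, nut and foot together by 0.005 m, closing it presses them down.
- lever_hinge (a point): Axis of the cam lever: the steel pin, 117 mm above the bench; the axis lies along the clamp's x.
- lever_ball (a point): Centre of the black ball (24 mm diameter) at the end of the steel cam lever, 100 mm from the lever's axis; free space all round it. Ball can be pinched along the clamp's x and led round the arc, tool kept pointing down. Moves with the lever.
- lever (a joint): Cam lever angle, rad. 0 = closed (lever points along the clamp's +y, 0.2 rad above level), growing as the ball is lifted up and over; 1.35 = fully open stop (lever upright). It stays where it is left (stiff: about 1.5 to 2.5 N at the ball). Turns about the clamp's +x.
- nut_grip (a point): Centre of the brass nut's upright wings, on the nut's vertical axis. The wings are one bar 50 mm long (along this point's x), 12 mm thick (along this point's y), 24 mm tall, centred 2 mm below this point; the top of the wooden arm is 28 mm below this point. Turns with the nut; rises 5 mm when the lever opens.
- nut (a joint): Nut angle, rad, 0 to 5, growing clockwise seen from above (screwing the foot down). Steep thread: the foot goes down 2.5 mm per rad, while the nut itself stays at its height. Stays where it is left (friction 0.1 N m).
- foot_face (a point): Centre of the underside of the round dark steel foot (28 mm diameter) that hangs below the nut on a short stem and a coil spring; it does not rotate.
- foot (a joint): How far the foot is pressed up into its spring, m: 0 = free, 0.009 = fully compressed. 3 N per mm. With the lever closed, 0.002 to 0.0065 is a good grip (about 4 mm when the foot stood 1 mm above the bridge with the lever open).
- bridge_top (a point): Centre of the top face of the loose dark-wood instrument bridge (162 mm long along its x, 34 mm wide, 14 mm thick over its middle 80 mm, 8 mm thick at its ends) lying on the board under the foot. z up.
- plane_mid (a point): Bystander: small steel block plane 150 x 48 mm, about 65 mm tall, on the bench beyond the board's -y end; point 20 mm above the bench.
- file_block_mid (a point): Bystander: pale wooden block 100 x 70 x 45 mm with thin needle files standing in it (up to 130 mm tall), on the bench beyond the board's +y end; point 22 mm above the bench.
- chisel_mid (a point): Bystander: wood-handled chisel 230 mm long lying on the bench beyond the board's far (+x) side; point at its middle, 13 mm up.
Things that resemble listed ones, but are neither listed nor needed, are in the scene too. Of the things shaped like the part that bears bridge_top, the dark wooden one is meant.

How it is judged:
By the outcome, as a careful person would: the job done as asked, in the order asked, and still so for the second after the job is handed in, with the robot touching nothing.
It also fails if it takes over 72 s, if anything falls off the work surface, if the arm or the gripper's body presses on something with over 40 N, if the wrist force passes 120 N, or if a joint passes its speed limit or range.

## Working session

There is one attempt and no reset: what is moved stays moved. The work goes in short steps, Python scripts to look and compute and a shell command to move; the robot and the scene stay as the last step left them, time stands still between calls to the robot, and variables do not carry over. Pictures are saved under pics/ and viewed, and the job is handed in when it is done.

```bash
ls; mkdir -p pics
cat > h.py <<'E'
import numpy as np, cv2
from scipy.spatial.transform import Rotation as R
from station import bot, viewer, ticket
def cap(name,tag):
    p,d=viewer.capture(name); cv2.imwrite(f'pics/{tag}.png',p[:,:,::-1]); np.save(f'pics/{tag}.npy',d); return p,d
def world(name,d,u,v,z=None):
    c=viewer.camera_info(name); K=np.array(c['mtx']); D=d[int(round(v)),int(round(u))] if z is None else z
    x=(u-K[0,2])/K[0,0]*D; y=(v-K[1,2])/K[1,1]*D
    return R.from_quat(c['orientation']).apply([x,-y,-D])+np.array(c['origin'])
def onplane(name,u,v,z):
    o=np.array(viewer.camera_info(name)['origin']); p=world(name,None,u,v,1.0); r=p-o
    return o+r*(z-o[2])/r[2]
def crop(tag,u0,v0,u1,v1,s):
    im=cv2.imread(f'pics/{tag}.png')[v0:v1,u0:u1]; cv2.imwrite(f'pics/{tag}_c{u0}_{v0}.png',cv2.resize(im,None,fx=s,fy=s,interpolation=cv2.INTER_CUBIC))
E
python3 - <<'E'
from h import *
cap('scene','s0');cap('top','t0')
print({k:viewer.camera_info(k) for k in('scene','top')}); print(bot.get_obs())
E
```

```text
pics
{'scene': {'mtx': array([[384.12790096,   0.        , 273.53032993],
       [  0.        , 384.12790096, 212.47327462],
       [  0.        ,   0.        ,   1.        ]]), 'origin': array([ 0.82075016, -0.33675164,  0.8898966 ]), 'orientation': array([0.25167936, 0.07567128, 0.29835148, 0.91756076])}, 'top': {'mtx': array([[469.27575415,   0.        , 279.21332713],
       [  0.        , 469.27575415, 211.31362813],
       [  0.        ,   0.        ,   1.        ]]), 'origin': array([0.38014768, 0.04003607, 1.0510039 ]), 'orientation': array([ 0.07127146, -0.07390018, -0.70025285,  0.7064737 ])}}
{'time_s': 0.1, 'joints': array([-1.33804101e+00,  1.26337675e-01, -4.04932412e-02,  1.40540568e+00,
        1.29405265e-05,  1.57081086e+00]), 'joint_velocities': array([-1.17881654e-03, -1.59130804e-03,  1.64312839e-03,  8.99060006e-05,
        8.58892115e-04,  1.64474862e-03]), 'tau': array([-2.65111385e-04, -4.36905062e+01,  3.53605592e+01,  1.36586954e-02,
       -6.28910880e-05, -5.17751900e-06]), 'position': array([ 0.12101598, -0.51048816,  0.23060321]), 'tcp_rot': array([-0.70226957, -0.08260697,  0.70237874, -0.08159438]), 'ft_force': array([-0.1025131 ,  0.46697866, -0.52087675]), 'ft_torque': array([ 0.03803327, -0.02050102, -0.0010561 ]), 'gripper_width': 0.08552138015291218}
```

View pics/s0.png

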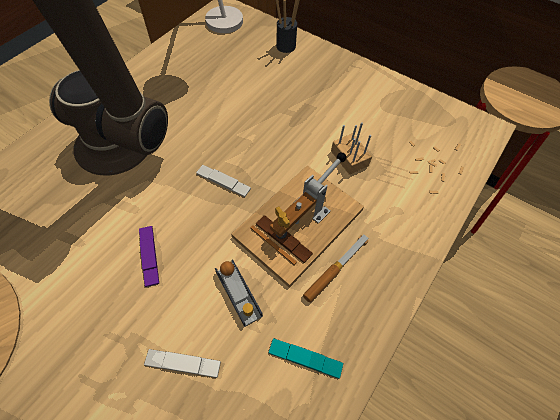

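View pics/t0.png

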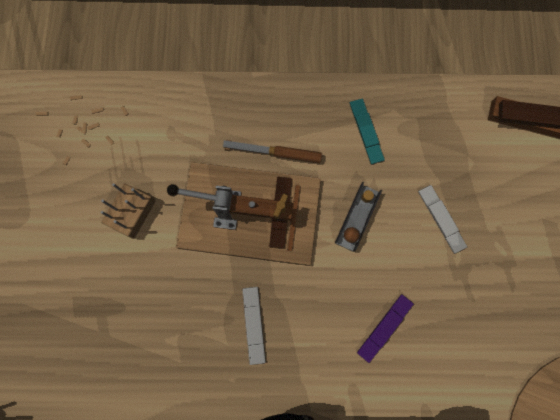

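```bash
python3 - <<'E'
from h import *
crop('s0',225,140,375,290,5);crop('t0',160,155,330,275,4.5)
E
ls pics
```

```text
s0.npy
s0.png
s0_c225_140.png
t0.npy
t0.png
t0_c160_155.png
```

View pics/s0_c225_140.png

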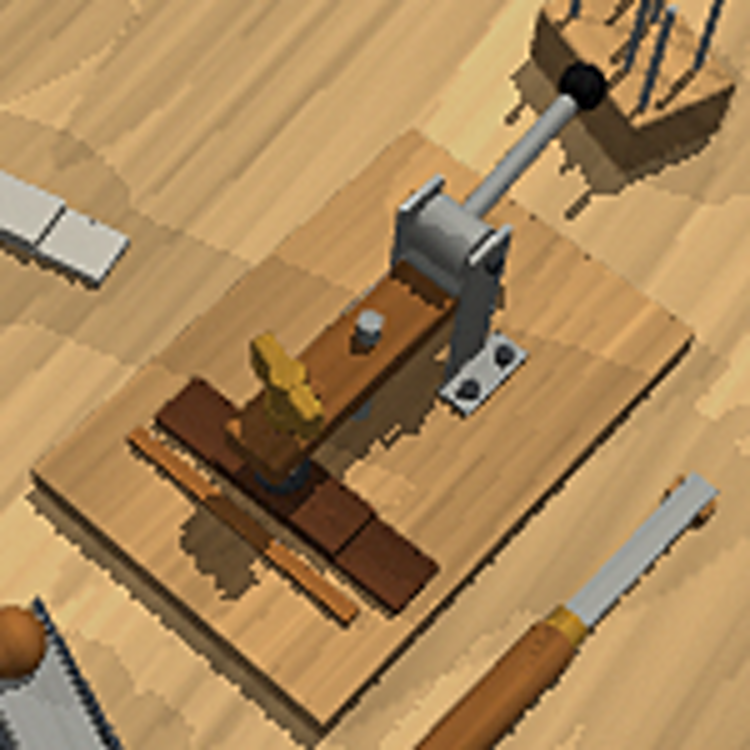

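View pics/t0_c160_155.png

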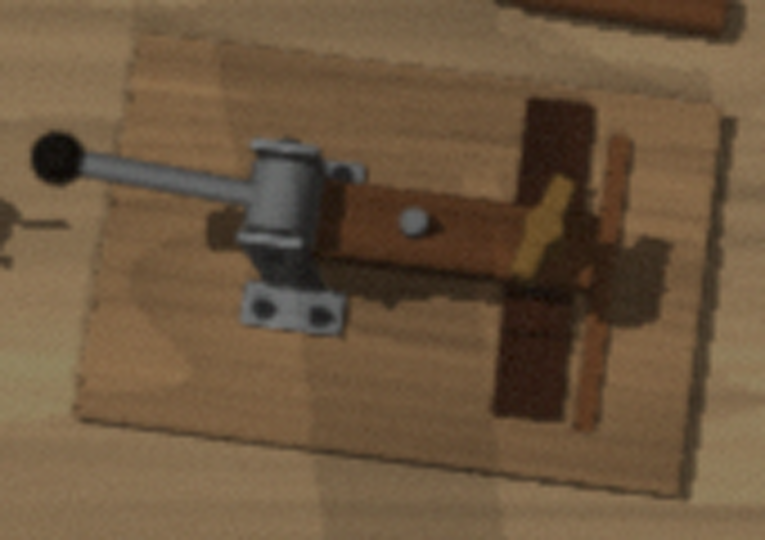

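Run:
```python
from h import *
f=lambda u,v:(u/4.5+160,v/4.5+155)
C=[onplane('top',*f(*p),0.02)[:2] for p in [(138,35),(722,103),(688,497),(77,418)]]
print(np.array(C))
# model corners: far side +x. left=+y
m=np.array([[.1,.13],[.1,-.17],[-.1,-.17],[-.1,.13]])
C=np.array(C); mc=m.mean(0); cc=C.mean(0)
H=(m-mc).T@(C-cc); a=np.arctan2(H[0,1]-H[1,0],H[0,0]+H[1,1]); Rm=np.array([[np.cos(a),-np.sin(a)],[np.sin(a),np.cos(a)]])
t=cc-Rm@mc; print('clamp',t,'yaw deg',np.degrees(a), 'res',C-(m@Rm.T+t))
# scene corners
g=lambda u,v:(u/5+225,v/5+140)
for p in [(413,130),(692,335),(322,728),(33,473)]: print('sc',onplane('scene',*g(*p),0.02)[:2])
for n,p in dict(nut=(0,-.09),pin=(0,.03),ball=(0,.03+.1*np.cos(.2))).items(): print(n,Rm@p+t)
b=np.array([-.1,0,0])
for nm,uv,fn in [('top',f(57,157),'t0'),('scene',g(583,86),'s0')]:
    print('ball',onplane(nm,*uv,.137), world(nm,np.load(f'pics/{fn}.npy'),*uv))
print('nut',onplane('top',*f(543,228),.123),onplane('scene',*g(288,382),.123))
# nut wing depth-based cloud
for nm,fn in(('top','t0'),('scene','s0')):
    d=np.load(f'pics/{fn}.npy');im=cv2.imread(f'pics/{fn}.png');hs=cv2.cvtColor(im,cv2.COLOR_BGR2HSV)
    P=[]
    for v in range(140,280):
        for u in range(225,330):
            if d[v,u]>0 and 18<=hs[v,u,0]<=30 and hs[v,u,1]>150:
                w=world(nm,d,u,v)
                if w[2]>.105 and np.hypot(*(w[:2]-(Rm@(0,-.09)+t)))<.05:P.append(w)
    P=np.array(P); print(nm,len(P),P.mean(0),P.min(0),P.max(0))
    if len(P)>5:
        top=P[P[:,2]>P[:,2].max()-.008]; e=np.linalg.svd(top[:,:2]-top[:,:2].mean(0))[2][0]; print('dir',e,np.degrees(np.arctan2(e[1],e[0])),top[:,:2].mean(0))
```

```text
[[ 0.706976    0.24096254]
 [ 0.67394053 -0.05622411]
 [ 0.47471441 -0.03774704]
 [ 0.51071967  0.26165329]]
clamp [0.59378647 0.12203993] yaw deg -6.311911261807645 res [[-0.0004966   0.00070474]
 [-0.0005498   0.00169953]
 [-0.00098829 -0.00181159]
 [ 0.00203469 -0.00059269]]
sc [0.51742217 0.26467236]
sc [0.71183354 0.23871452]
sc [ 0.67674207 -0.05656262]
sc [ 0.48131899 -0.03186857]
nut [0.58389179 0.0325855 ]
pin [0.5970847  0.15185808]
ball [0.60785964 0.24927063]
ball [0.61275788 0.25158416 0.137     ] [0.60813113 0.24737635 0.15518005]
ball [0.61148489 0.25696027 0.137     ] [0.61606147 0.24397595 0.15346565]
nut [0.58546807 0.03454116 0.123     ] [0.58655334 0.03788331 0.123     ]
top 67 [0.58343426 0.03506309 0.1335657 ] [0.56170733 0.02397149 0.11040457] [0.60793152 0.04777808 0.13820599]
dir [-0.92766403  0.37341592] 158.0735589634581 [0.58428225 0.03495963]
scene 173 [0.58805312 0.03188923 0.12958687] [0.56217493 0.0204612  0.1052291 ] [0.6108256  0.04841181 0.13831416]
dir [ 0.91819805 -0.39612163] -23.335945656163723 [0.58694982 0.03413699]
```

Run:
```python
from h import *
for nm,fn,pts in [('top','t0',[(200,300),(330,280),(190,235),(300,255),(240,207),(212,196),(223,190)]),('scene','s0',[(200,230),(340,290),(250,235),(300,265),(290,225),(310,190)])]:
    d=np.load(f'pics/{fn}.npy')
    for u,v in pts:
        z=[world(nm,d,u+i,v+j) for i in(-1,0,1) for j in(-1,0,1)]; print(nm,u,v,np.round(np.median(z,0),4))
d=np.load('pics/t0.npy')
for u in range(168,222,4):
    best=max((world('top',d,u,v)[2],v) for v in range(182,206)if d[v,u]>0); print(u,best, np.round(world('top',d,u,best[1]),3))
```

```text
top 200 300 [0.3985 0.2096 0.0013]
top 330 280 [ 0.4445 -0.0769  0.0013]
top 190 235 [0.5393 0.2346 0.0211]
top 300 255 [ 0.4972 -0.0096  0.0231]
top 240 207 [0.5878 0.119  0.0962]
top 212 196 [0.6024 0.1734 0.1291]
top 223 190 [0.6174 0.1517 0.1285]
scene 200 230 [ 0.3997 -0.0635  0.0017]
scene 340 290 [0.7782 0.0131 0.002 ]
scene 250 235 [ 0.5198 -0.0053  0.0203]
scene 300 265 [0.6681 0.0018 0.0221]
scene 290 225 [0.6051 0.0439 0.093 ]
scene 310 190 [0.5959 0.1403 0.1167]
168 (np.float64(0.15642193664950954), 188) [0.612 0.256 0.156]
172 (np.float64(0.15795673239012442), 188) [0.611 0.248 0.158]
176 (np.float64(0.15470003370587937), 187) [0.614 0.241 0.155]
180 (np.float64(0.14665586122763763), 192) [0.606 0.235 0.147]
184 (np.float64(0.14601492042374375), 193) [0.604 0.227 0.146]
188 (np.float64(0.14323012523763679), 192) [0.607 0.219 0.143]
192 (np.float64(0.14396089988334881), 194) [0.603 0.211 0.144]
196 (np.float64(0.1426317170620771), 195) [0.601 0.203 0.143]
200 (np.float64(0.13817360056735806), 195) [0.602 0.196 0.138]
204 (np.float64(0.13430646045956507), 194) [0.606 0.189 0.134]
208 (np.float64(0.134858515750521), 197) [0.599 0.18  0.135]
212 (np.float64(0.1292306671856157), 200) [0.594 0.173 0.129]
216 (np.float64(0.13375763336368107), 187) [0.62  0.165 0.134]
220 (np.float64(0.13681743787252432), 201) [0.591 0.156 0.137]
```

```bash
cat >> h.py <<'E'
def st():
    o=bot.get_obs(); M=R.from_quat(o['tcp_rot']).as_matrix()
    print('t',round(o['time_s'],2),'p',np.round(o['position'],4),'F',np.round(o['ft_force'],1),'T',np.round(o['ft_torque'],2),'w',round(o['gripper_width'],4),'q',np.round(o['joints'],3))
    print('x',np.round(M[:,0],3),'yaw_y',round(np.degrees(np.arctan2(M[1,1],M[0,1])),2)); return o,M
def todo(p,yaw_y):
    o,M=st(); d=np.array(p)-o['position']; print('tool shift',np.round(M.T@d,4))
    y0=np.degrees(np.arctan2(M[1,1],M[0,1])); print('spin needed (+ = cw from above)',[(round(-(yaw_y-y0+k),2)) for k in(-360,-180,0,180,360)])
E
python3 - <<'E'
from h import *
todo([.6105,.251,.17],-6.3)
d=np.load('pics/t0.npy')
for p in [(145,192),(140,187),(125,187),(112,188),(155,200),(131,210)]: print(p,np.round(world('top',d,*p),3))
E
```

```text
t 0.1 p [ 0.121  -0.5105  0.2306] F [-0.1  0.5 -0.5] T [ 0.04 -0.02 -0.  ] w 0.0855 q [-1.338  0.126 -0.04   1.405  0.     1.571]
x [-0.     0.001 -1.   ] yaw_y -76.66
tool shift [ 0.0615 -0.628  -0.6519]
spin needed (+ = cw from above) [np.float64(289.64), np.float64(109.64), np.float64(-70.36), np.float64(-250.36), np.float64(-430.36)]
(145, 192) [0.641 0.346 0.004]
(140, 187) [0.653 0.358 0.002]
(125, 187) [0.641 0.378 0.047]
(112, 188) [ 0.651  0.424 -0.002]
(155, 200) [0.623 0.322 0.001]
(131, 210) [0.59  0.361 0.047]
```

Run:
```python
from h import *
crop('s0',260,205,320,250,13)
```

```text
(no output)
```

View pics/s0_c260_205.png

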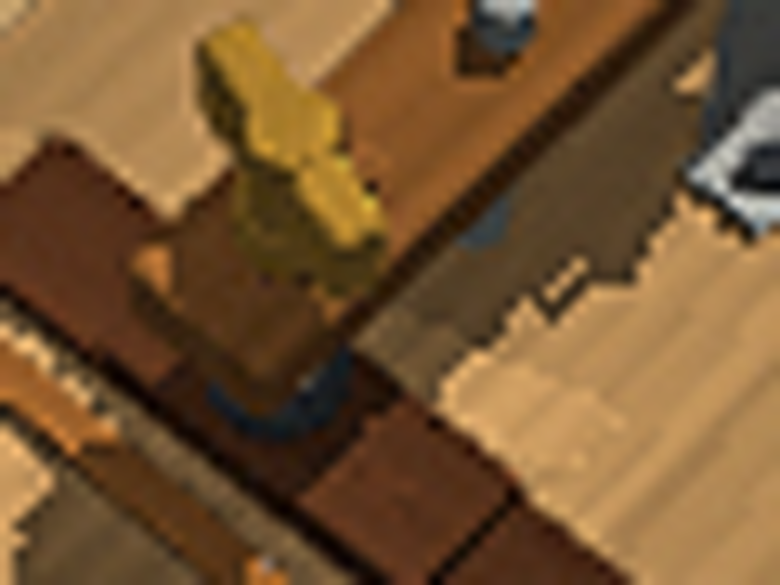

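```bash
python3 -m crank '[{"dy":-0.026,"dz":-0.027},{"dy":-0.026,"dz":-0.027},{"dy":-0.026,"dz":-0.027},{"dy":-0.026,"dz":-0.027},{"dy":-0.026,"dz":-0.027},{"dy":-0.026,"dz":-0.027},{"dy":-0.026,"dz":-0.027},{"dy":-0.026,"dz":-0.027}]' 0.7
python3 -m crank '[{"dy":-0.026,"dz":-0.027},{"dy":-0.026,"dz":-0.027},{"dy":-0.026,"dz":-0.027},{"dy":-0.026,"dz":-0.027},{"dy":-0.026,"dz":-0.027},{"dy":-0.026,"dz":-0.027},{"dy":-0.026,"dz":-0.027},{"dy":-0.026,"dz":-0.027}]'
python3 -m crank '[{"dy":-0.026,"dz":-0.027},{"dy":-0.026,"dz":-0.027},{"dy":-0.026,"dz":-0.027},{"dy":-0.026,"dz":-0.027},{"dy":-0.026,"dz":-0.027},{"dy":-0.026,"dz":-0.027},{"dy":-0.026,"dz":-0.027},{}]'
python3 -m crank '[{"spin":-8.5},{"spin":-8.5},{"spin":-8.5},{"spin":-8.5},{"spin":-8.5},{"spin":-8.5},{"spin":-8.5},{"spin":-8.5}]'
python3 -m crank '[{"spin":-2.4},{}]'
python3 -c "
from h import *
todo([.6105,.251,.20],-6.3);todo([.6105,.251,.116],-6.3)"
```

```text
t 0.1 p [ 0.121  -0.5105  0.2306] F [-0.1  0.5 -0.5] T [ 0.04 -0.02 -0.  ] w 0.0855 q [-1.338  0.126 -0.04   1.405  0.     1.571]
x [-0.     0.001 -1.   ] yaw_y -76.66
tool shift [ 0.0315 -0.628  -0.6519]
spin needed (+ = cw from above) [np.float64(289.64), np.float64(109.64), np.float64(-70.36), np.float64(-250.36), np.float64(-430.36)]
t 0.1 p [ 0.121  -0.5105  0.2306] F [-0.1  0.5 -0.5] T [ 0.04 -0.02 -0.  ] w 0.0855 q [-1.338  0.126 -0.04   1.405  0.     1.571]
x [-0.     0.001 -1.   ] yaw_y -76.66
tool shift [ 0.1155 -0.6279 -0.6519]
spin needed (+ = cw from above) [np.float64(289.64), np.float64(109.64), np.float64(-70.36), np.float64(-250.36), np.float64(-430.36)]invalid input
invalid input
invalid input
invalid input
invalid input
```

```bash
python3 -m crank '[{"dx":0,"dy":-0.026,"dz":-0.027,"spin":0},{"dx":0,"dy":-0.026,"dz":-0.027,"spin":0},{"dx":0,"dy":-0.026,"dz":-0.027,"spin":0},{"dx":0,"dy":-0.026,"dz":-0.027,"spin":0},{"dx":0,"dy":-0.026,"dz":-0.027,"spin":0},{"dx":0,"dy":-0.026,"dz":-0.027,"spin":0},{"dx":0,"dy":-0.026,"dz":-0.027,"spin":0},{"dx":0,"dy":-0.026,"dz":-0.027,"spin":0}]' 0.7
```

```text
time_s: 0.9
position: [0.2836, -0.2571, 0.2311]
tcp_rot: [-0.702, -0.082, 0.702, -0.082]
ft_force: [0.6, -0.0, 0.3]
gripper_width: 0.0598
```

All keys are needed. Continuing.

```bash
python3 -m crank '[{"dx":0,"dy":-0.026,"dz":-0.027,"spin":0},{"dx":0,"dy":-0.026,"dz":-0.027,"spin":0},{"dx":0,"dy":-0.026,"dz":-0.027,"spin":0},{"dx":0,"dy":-0.026,"dz":-0.027,"spin":0},{"dx":0,"dy":-0.026,"dz":-0.027,"spin":0},{"dx":0,"dy":-0.026,"dz":-0.027,"spin":0},{"dx":0,"dy":-0.026,"dz":-0.027,"spin":0},{"dx":0,"dy":-0.026,"dz":-0.027,"spin":0}]'
python3 -m crank '[{"dx":0,"dy":-0.026,"dz":-0.027,"spin":0},{"dx":0,"dy":-0.026,"dz":-0.027,"spin":0},{"dx":0,"dy":-0.026,"dz":-0.027,"spin":0},{"dx":0,"dy":-0.026,"dz":-0.027,"spin":0},{"dx":0,"dy":-0.026,"dz":-0.027,"spin":0},{"dx":0,"dy":-0.026,"dz":-0.027,"spin":0},{"dx":0,"dy":-0.026,"dz":-0.027,"spin":0},{"dx":0,"dy":0,"dz":0,"spin":0}]'
python3 -m crank '[{"dx":0,"dy":0,"dz":0,"spin":-8.5},{"dx":0,"dy":0,"dz":0,"spin":-8.5},{"dx":0,"dy":0,"dz":0,"spin":-8.5},{"dx":0,"dy":0,"dz":0,"spin":-8.5},{"dx":0,"dy":0,"dz":0,"spin":-8.5},{"dx":0,"dy":0,"dz":0,"spin":-8.5},{"dx":0,"dy":0,"dz":0,"spin":-8.5},{"dx":0,"dy":0,"dz":0,"spin":-8.5}]'
python3 -m crank '[{"dx":0,"dy":0,"dz":0,"spin":-2.4},{"dx":0,"dy":0,"dz":0,"spin":0}]'
python3 -c "
from h import *
todo([.6105,.251,.17],-6.3)"
```

```text
time_s: 1.7
position: [0.4459, -0.0048, 0.231]
tcp_rot: [-0.702, -0.082, 0.702, -0.082]
ft_force: [0.1, -1.0, 0.2]
gripper_width: 0.0598
time_s: 2.5
position: [0.5962, 0.1856, 0.2297]
tcp_rot: [-0.698, -0.111, 0.702, -0.093]
ft_force: [0.7, -0.5, -0.1]
gripper_width: 0.0598
time_s: 3.3
position: [0.5938, 0.1828, 0.2317]
tcp_rot: [0.526, 0.485, -0.518, 0.469]
ft_force: [1.0, 0.2, -0.2]
gripper_width: 0.0597
time_s: 3.5
position: [0.5939, 0.1829, 0.2318]
tcp_rot: [0.517, 0.494, -0.51, 0.478]
ft_force: [-0.1, 0.3, -0.2]
gripper_width: 0.0598
t 3.5 p [0.5939 0.1829 0.2318] F [-0.1  0.3 -0.2] T [-0.   -0.04  0.02] w 0.0598 q [0.287 0.314 0.198 1.455 0.026 1.912]
x [-0.008  0.024 -1.   ] yaw_y -3.11
tool shift [ 0.0633  0.0135 -0.0674]
spin needed (+ = cw from above) [np.float64(363.19), np.float64(183.19), np.float64(3.19), np.float64(-176.81), np.float64(-356.81)]
```

```bash
python3 -m crank '[{"dx":0.01,"dy":0.003,"dz":-0.017,"spin":3.2},{"dx":0.015,"dy":0.003,"dz":-0.017,"spin":0},{"dx":0.015,"dy":0.003,"dz":-0.017,"spin":0},{"dx":0.015,"dy":0.003,"dz":-0.017,"spin":0},{"dx":0,"dy":0,"dz":0,"spin":0}]'
python3 -c "
from h import *
cap('scene','s1');cap('top','t1');crop('s1',290,110,400,210,6);crop('t1',110,130,260,250,5)
todo([.6105,.251,.116],-6.3)"
```

```text
time_s: 4.0
position: [0.6115, 0.2534, 0.1742]
tcp_rot: [0.528, 0.481, -0.524, 0.463]
ft_force: [-0.1, 0.1, -0.1]
gripper_width: 0.0598
t 4.1 p [0.612  0.2519 0.1771] F [0.5 0.2 1. ] T [-0.04 -0.01  0.08] w 0.0598 q [0.379 0.394 0.19  1.367 0.025 2.058]
x [-0.01   0.023 -1.   ] yaw_y -6.2
tool shift [ 0.0611 -0.0007  0.0025]
spin needed (+ = cw from above) [np.float64(360.1), np.float64(180.1), np.float64(0.1), np.float64(-179.9), np.float64(-359.9)]
```

View pics/s1_c290_110.png

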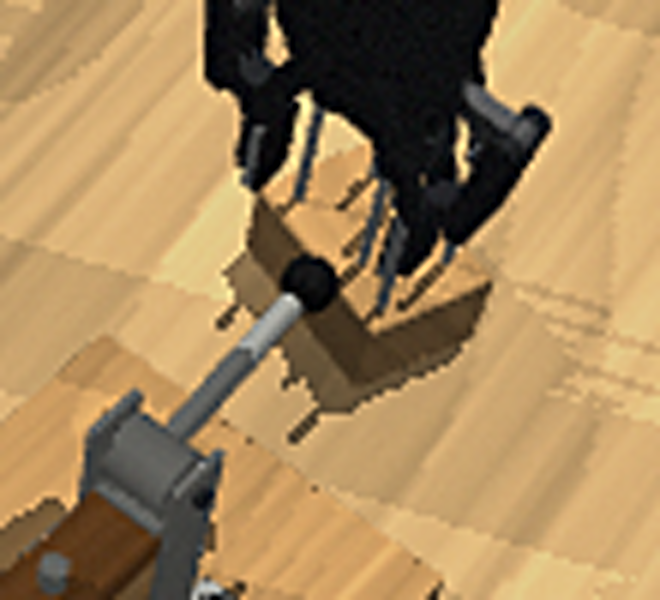

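View pics/t1_c110_130.png

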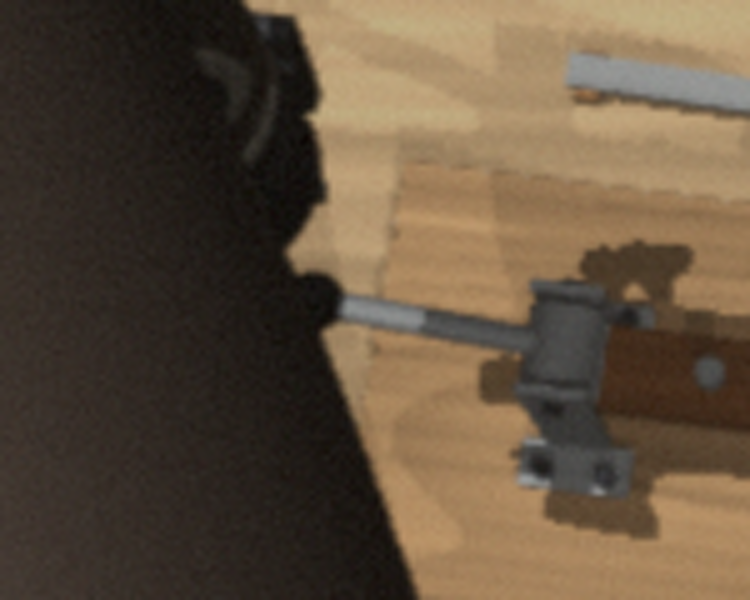

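```bash
python3 -c "
from h import *
print(onplane('scene',345.3,148,.186),onplane('scene',341.7,157,.137))"
python3 -m crank '[{"dx":0.015,"dy":0,"dz":0,"spin":0},{"dx":0.015,"dy":0,"dz":0,"spin":0},{"dx":0.015,"dy":0,"dz":0.001,"spin":0},{"dx":0.014,"dy":0,"dz":0.001,"spin":0},{"dx":0,"dy":0,"dz":0,"spin":0}]'
python3 -c "
from h import *
cap('scene','s2');crop('s2',290,110,400,210,6)
todo([.6105,.251,.116],-6.3)"
```

```text
[0.61801746 0.24735642 0.186     ] [0.61136197 0.25765413 0.137     ]
time_s: 4.6
position: [0.611, 0.25, 0.1177]
tcp_rot: [0.53, 0.48, -0.524, 0.463]
ft_force: [1.0, 0.1, 0.3]
gripper_width: 0.0598
t 4.65 p [0.6114 0.2503 0.1189] F [ 0.1  0.3 -0.5] T [-0.01  0.   -0.01] w 0.0598 q [0.377 0.401 0.073 1.242 0.026 2.058]
x [-0.009  0.024 -1.   ] yaw_y -6.31
tool shift [ 0.003  -0.0009 -0.0005]
spin needed (+ = cw from above) [np.float64(359.99), np.float64(179.99), np.float64(-0.01), np.float64(-180.01), np.float64(-360.01)]
```

View pics/s2_c290_110.png

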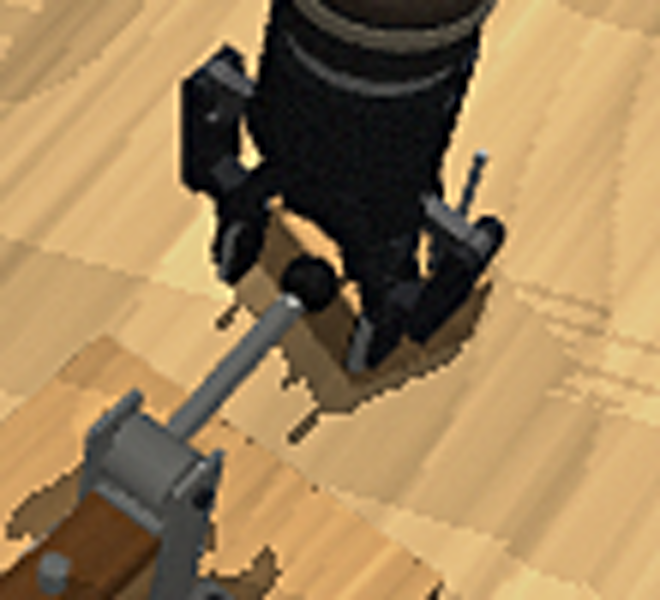

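```bash
python3 -m crank '[{"dx":0,"dy":0,"dz":-0.003,"spin":0},{"dx":0,"dy":0,"dz":0,"spin":0},{"dx":0,"dy":0,"dz":0,"spin":0},{"dx":0,"dy":0,"dz":0,"spin":0},{"dx":0,"dy":0,"dz":0,"spin":0},{"dx":0,"dy":0,"dz":0,"spin":0},{"dx":0,"dy":0,"dz":0,"spin":0},{"dx":0,"dy":0,"dz":0,"spin":0}]' 0 40
python3 -c "
from h import *
cap('scene','s3');crop('s3',290,110,400,210,6)
st()"
```

```text
time_s: 5.45
position: [0.6121, 0.2545, 0.1197]
tcp_rot: [0.531, 0.481, -0.522, 0.463]
ft_force: [-2.1, 3.7, 2.8]
gripper_width: 0.0215
t 5.5 p [0.6121 0.2545 0.1197] F [-2.3  4.6  1.8] T [ 0.85  0.52 -0.05] w 0.0217 q [0.382 0.403 0.078 1.242 0.027 2.062]
x [-0.007  0.026 -1.   ] yaw_y -6.25
```

View pics/s3_c290_110.png

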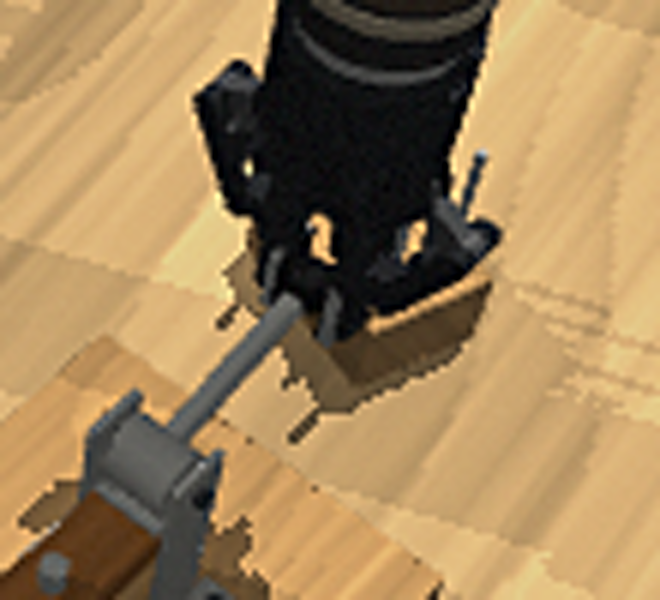

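```bash
python3 -m crank '[{"dx":0,"dy":0,"dz":0,"spin":0},{"dx":0,"dy":0,"dz":0,"spin":0},{"dx":0.003,"dy":0,"dz":0.004,"spin":0},{"dx":0,"dy":0,"dz":0,"spin":0}]' 0.5
python3 -m crank '[{"dx":0,"dy":0,"dz":0,"spin":0},{"dx":0,"dy":0,"dz":0,"spin":0},{"dx":0,"dy":0,"dz":0,"spin":0},{"dx":0,"dy":0,"dz":0,"spin":0},{"dx":0,"dy":0,"dz":0,"spin":0},{"dx":0,"dy":0,"dz":0,"spin":0}]' 0 40
python3 -c "
from h import *
st()"
```

```text
time_s: 5.9
position: [0.6116, 0.249, 0.1157]
tcp_rot: [0.53, 0.48, -0.523, 0.463]
ft_force: [0.1, 0.0, 0.3]
gripper_width: 0.0426
time_s: 6.5
position: [0.6115, 0.2497, 0.1163]
tcp_rot: [0.53, 0.48, -0.523, 0.464]
ft_force: [-2.0, -1.9, 0.5]
gripper_width: 0.0215
t 6.5 p [0.6115 0.2497 0.1163] F [-2.  -1.9  0.5] T [-0.43  0.47 -0.  ] w 0.0215 q [0.376 0.401 0.067 1.235 0.025 2.057]
x [-0.008  0.024 -1.   ] yaw_y -6.29
```

```bash
python3 -c "
from h import *
o,M=st()
a=np.radians(-6.3); yc=np.array([-np.sin(a),np.cos(a),0])
th=np.linspace(.2,.2+1.39,17)
p=np.array([.1*np.cos(t)*yc+np.array([0,0,.1*np.sin(t)]) for t in th])
print(np.round(np.diff(p,axis=0)@M,4))"
```

```text
t 6.5 p [0.6115 0.2497 0.1163] F [-2.  -1.9  0.5] T [-0.43  0.47 -0.  ] w 0.0215 q [0.376 0.401 0.067 1.235 0.025 2.057]
x [-0.008  0.024 -1.   ] yaw_y -6.29
[[-0.0085 -0.0001  0.0019]
 [-0.0083 -0.0001  0.0026]
 [-0.008  -0.0001  0.0033]
 [-0.0077 -0.0001  0.004 ]
 [-0.0073 -0.0001  0.0047]
 [-0.0069 -0.0001  0.0053]
 [-0.0064 -0.0001  0.0059]
 [-0.0059 -0.0001  0.0064]
 [-0.0053 -0.0001  0.0069]
 [-0.0047 -0.      0.0073]
 [-0.004  -0.      0.0077]
 [-0.0033 -0.      0.008 ]
 [-0.0026 -0.      0.0083]
 [-0.0019 -0.      0.0085]
 [-0.0012 -0.      0.0086]
 [-0.0004 -0.      0.0087]]
```

```bash
python3 -m crank '[{"dx":-0.0085,"dy":0,"dz":0.0019,"spin":0},{"dx":-0.0083,"dy":0,"dz":0.0026,"spin":0},{"dx":-0.008,"dy":0,"dz":0.0033,"spin":0},{"dx":-0.0077,"dy":0,"dz":0.004,"spin":0}]'
python3 -m crank '[{"dx":-0.0073,"dy":0,"dz":0.0047,"spin":0},{"dx":-0.0069,"dy":0,"dz":0.0053,"spin":0},{"dx":-0.0064,"dy":0,"dz":0.0059,"spin":0},{"dx":-0.0059,"dy":0,"dz":0.0064,"spin":0},{"dx":0,"dy":0,"dz":0,"spin":0}]'
python3 -c "
from h import *
st()"
```

```text
time_s: 6.9
position: [0.61, 0.2371, 0.1489]
tcp_rot: [0.53, 0.48, -0.523, 0.463]
ft_force: [-3.0, -2.6, -5.8]
gripper_width: 0.0217
time_s: 7.4
position: [0.6074, 0.2141, 0.1758]
tcp_rot: [0.53, 0.481, -0.523, 0.463]
ft_force: [-8.4, -0.8, -2.9]
gripper_width: 0.0214
t 7.4 p [0.6074 0.2141 0.1758] F [-8.4 -0.8 -2.9] T [-0.09  1.45  0.04] w 0.0214 q [0.327 0.358 0.136 1.349 0.027 2.007]
x [-0.009  0.026 -1.   ] yaw_y -6.29
```

```bash
python3 -m crank '[{"dx":-0.0053,"dy":-0.001,"dz":0.0069,"spin":0},{"dx":-0.0047,"dy":-0.001,"dz":0.0073,"spin":0},{"dx":-0.004,"dy":-0.0005,"dz":0.0077,"spin":0},{"dx":-0.0033,"dy":0,"dz":0.008,"spin":0}]'
python3 -m crank '[{"dx":-0.0026,"dy":0,"dz":0.0083,"spin":0},{"dx":-0.0019,"dy":0,"dz":0.0085,"spin":0},{"dx":-0.0012,"dy":0,"dz":0.0086,"spin":0},{"dx":-0.0004,"dy":0,"dz":0.0087,"spin":0},{"dx":0,"dy":0,"dz":0,"spin":0}]'
python3 -c "
from h import *
st()"
```

```text
time_s: 7.8
position: [0.6036, 0.1844, 0.1923]
tcp_rot: [0.531, 0.48, -0.522, 0.464]
ft_force: [1.1, 1.7, -5.6]
gripper_width: 0.0215
time_s: 8.3
position: [0.5995, 0.1505, 0.1972]
tcp_rot: [0.531, 0.48, -0.522, 0.463]
ft_force: [2.6, 4.0, 0.2]
gripper_width: 0.0219
t 8.3 p [0.5995 0.1505 0.1972] F [2.6 4.  0.2] T [ 0.97 -0.47  0.09] w 0.0219 q [0.233 0.305 0.11  1.375 0.027 1.913]
x [-0.006  0.027 -1.   ] yaw_y -6.29
```

```bash
python3 -m crank '[{"dx":0,"dy":0,"dz":0.003,"spin":0},{"dx":0,"dy":0,"dz":0,"spin":0}]'
python3 -c "
from h import *
st();cap('scene','s4');crop('s4',225,120,375,270,4)"
```

```text
time_s: 8.5
position: [0.5995, 0.1502, 0.1972]
tcp_rot: [0.532, 0.482, -0.52, 0.463]
ft_force: [3.2, 12.8, -1.0]
gripper_width: 0.0214
t 8.5 p [0.5995 0.1502 0.1972] F [ 3.2 12.8 -1. ] T [ 2.65 -0.68  0.1 ] w 0.0214 q [0.23  0.304 0.108 1.373 0.032 1.909]
x [-0.005  0.031 -0.999] yaw_y -6.18
```

View pics/s4_c225_120.png

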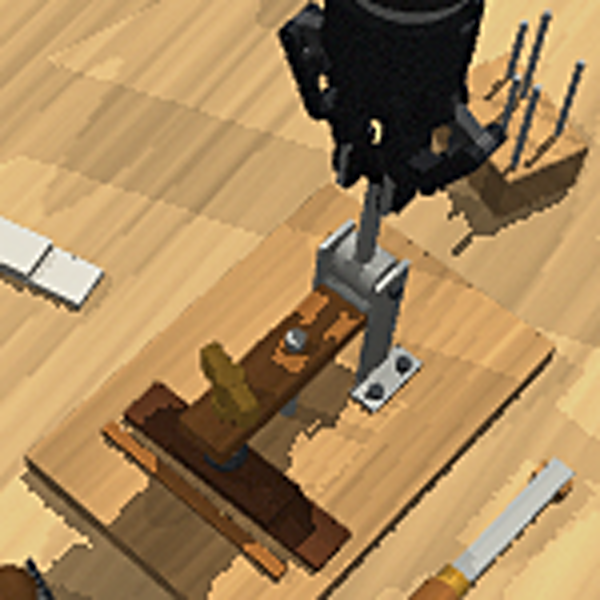

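```bash
python3 -m crank '[{"dx":0,"dy":0,"dz":-0.003,"spin":0},{"dx":0,"dy":0,"dz":0,"spin":0},{"dx":0,"dy":0,"dz":0,"spin":0},{"dx":-0.03,"dy":0,"dz":0,"spin":0},{"dx":-0.03,"dy":0,"dz":0,"spin":0},{"dx":0,"dy":0,"dz":0,"spin":0}]' 0.5
python3 -c "
from h import *
cap('scene','s5');cap('top','t5');crop('s5',225,120,375,270,5);crop('s5',255,200,315,245,13);todo([.586,.034,.20],0)
d=np.load('pics/s5.npy')
"
```

```text
time_s: 9.15
position: [0.6007, 0.1487, 0.261]
tcp_rot: [0.532, 0.479, -0.521, 0.465]
ft_force: [0.8, -0.3, -0.1]
gripper_width: 0.0426
t 9.25 p [0.5999 0.1487 0.2571] F [ 0.4 -0.6 -0.7] T [-0.04  0.04  0.02] w 0.0427 q [0.231 0.311 0.249 1.509 0.025 1.912]
x [-0.006  0.024 -1.   ] yaw_y -6.31
tool shift [ 0.0544 -0.0007  0.1169]
spin needed (+ = cw from above) [np.float64(353.69), np.float64(173.69), np.float64(-6.31), np.float64(-186.31), np.float64(-366.31)]
```

View pics/s5_c225_120.png

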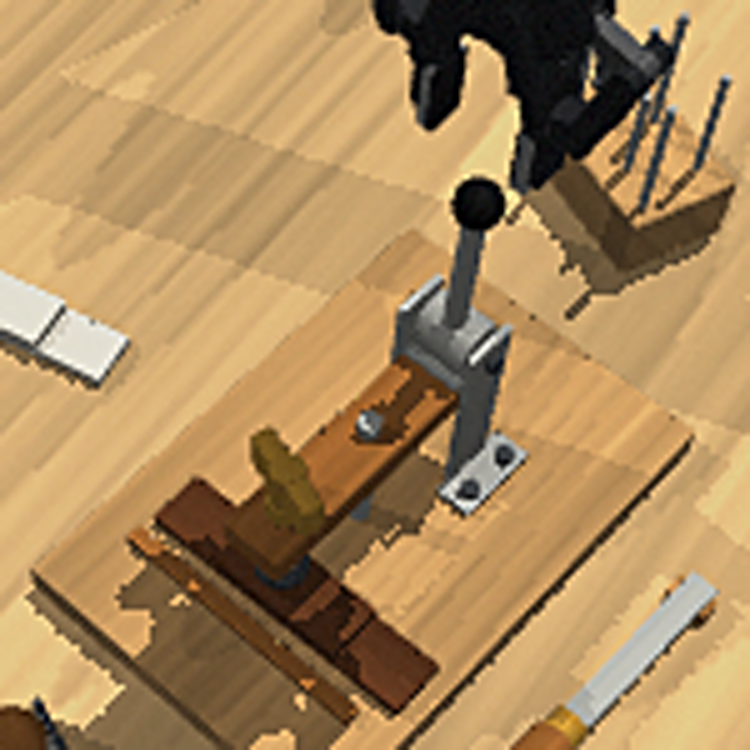

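View pics/s5_c255_200.png

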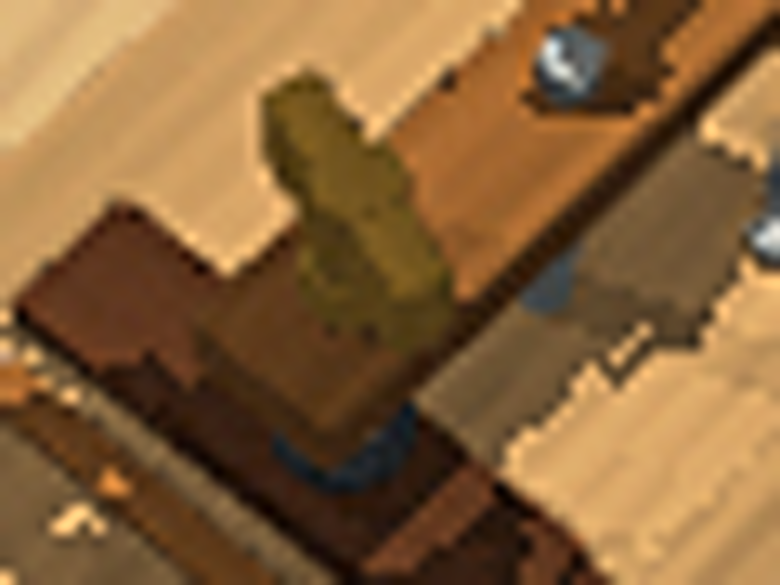

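```bash
cat > foot.py <<'E'
from h import *
import sys
def grab(tag,n=8):
    P=[];D=[]
    for i in range(n):
        p,d=viewer.capture('scene');P.append(p.astype(float));D.append(d)
    D=np.array(D);D[D==0]=np.nan
    np.savez(f'pics/{tag}.npz',p=np.mean(P,0),d=np.nanmedian(D,0),sd=np.nanstd(D,0)); 
    cv2.imwrite(f'pics/{tag}.png',np.mean(P,0)[:,:,::-1].astype(np.uint8))
    print('rgb sd',np.std(P,0)[200:240,255:315].mean(),'d sd',np.nanmedian(np.nanstd(D,0)[200:240,255:315]))
E
python3 - <<'E'
from foot import *
grab('f0',6)
z=np.load('pics/f0.npz')
D=z['d']; p=z['p']
np.set_printoptions(linewidth=250)
print('world z mm rows 226..246, cols 272..292')
for v in range(226,247): print(v,[int(round(1000*world('scene',D,u,v)[2])) for u in range(272,294)])
print('brightness')
for v in range(226,247): print(v,[ '%d/%d'%(p[v,u,0],p[v,u,2]) for u in range(272,294)])
E
```

```text
rgb sd 1.369746080048709 d sd 0.0014520668
world z mm rows 226..246, cols 272..292
226 [101, 101, 101, 101, 100, 101, 101, 101, 101, 101, 100, 102, 101, 123, 121, 120, 97, 92, 87, 23, 22, 22]
227 [98, 101, 101, 103, 103, 102, 101, 101, 101, 102, 101, 101, 102, 100, 100, 99, 92, 86, 21, 23, 22, 20]
228 [94, 97, 100, 101, 102, 102, 100, 101, 101, 102, 101, 102, 101, 100, 98, 92, 87, 23, 22, 22, 21, 21]
229 [89, 93, 97, 99, 101, 101, 102, 101, 101, 102, 102, 100, 101, 97, 92, 87, 21, 23, 22, 22, 21, 21]
230 [36, 87, 91, 96, 99, 101, 101, 101, 101, 102, 101, 100, 97, 92, 86, 21, 22, 23, 22, 22, 21, 21]
231 [35, 35, 87, 91, 94, 98, 100, 101, 101, 102, 101, 96, 91, 86, 49, 22, 23, 21, 21, 21, 22, 21]
232 [35, 36, 36, 85, 90, 94, 97, 100, 101, 101, 96, 91, 88, 51, 51, 36, 21, 22, 21, 21, 21, 22]
233 [36, 35, 36, 35, 84, 89, 95, 96, 98, 96, 92, 85, 50, 50, 51, 35, 37, 35, 21, 21, 21, 22]
234 [36, 36, 36, 36, 50, 50, 87, 92, 93, 91, 84, 51, 51, 50, 48, 36, 36, 35, 34, 22, 21, 21]
235 [35, 36, 34, 35, 35, 50, 51, 88, 89, 85, 50, 52, 50, 50, 35, 35, 35, 35, 37, 35, 23, 21]
236 [32, 35, 35, 35, 
[... 4638 characters left out ...]
9', '49/12', '51/15', '51/16', '54/14', '55/18', '55/17', '59/19', '44/12', '43/13']
244 ['95/26', '94/27', '92/25', '102/24', '73/30', '101/51', '102/49', '122/58', '77/34', '27/5', '23/4', '43/14', '51/18', '55/17', '55/18', '55/18', '52/15', '56/19', '57/19', '57/19', '54/18', '39/8']
245 ['113/30', '98/27', '94/28', '94/25', '93/21', '88/34', '115/54', '119/58', '122/59', '101/49', '54/22', '27/7', '39/8', '55/18', '56/19', '55/17', '55/18', '52/17', '53/17', '57/17', '40/13', '80/23']
246 ['66/24', '111/32', '98/28', '94/27', '95/24', '93/25', '89/33', '115/58', '116/56', '127/60', '138/67', '55/22', '26/5', '31/9', '53/16', '54/15', '56/18', '54/16', '54/16', '53/13', '55/17', '63/19']
```

Run:
```python
from foot import *
print('ball scene',onplane('scene',320.8-.0,160.6,.217))
z=np.load('pics/f0.npz');D=z['d'];p=z['p']
P=np.array([world('scene',D,u,v) for v in range(200,232) for u in range(265,300)])
S=P[(P[:,2]>.136)]; print(len(S),np.median(S,0),S.min(0),S.max(0))
r=cv2.minAreaRect((S[:,:2]*1000).astype(np.float32)); print(r)
F=[(u,v) for v in range(230,238) for u in range(272,290) if .046<world('scene',D,u,v)[2]<.054]
zz=np.array([world('scene',D,u,v)[2] for u,v in F]); print('foot top',len(zz),np.median(zz),zz[zz>.0495].mean())
B=[(u,v) for v in range(240,247) for u in range(283,293)]; print('bridge',np.mean([world('scene',D,u,v)[2] for u,v in B if world('scene',D,u,v)[2]>.0345]),np.median([world('scene',D,u,v)[2] for u,v in B]))
F0=np.array([world('scene',D,u,v) for u,v in F]);print('foot xy',F0.min(0),F0.max(0))
# arm side edges & end: top surface points
A=P[(P[:,2]>.099)&(P[:,2]<.1035)]; print('arm min/max',A.min(0),A.max(0))
```

```text
ball scene [0.6014676  0.15828811 0.217     ]
110 [0.58662224 0.0347345  0.13937075] [0.56298985 0.02244695 0.13614249] [0.60976021 0.04871364 0.14172194]
((585.8408813476562, 35.225887298583984), (15.81766128540039, 48.91389083862305), 59.596134185791016)
foot top 28 0.050036000532334146 0.050546112448038215
bridge 0.03547693396155126 0.03516738181299012
foot xy [0.57991047 0.02215963 0.04708674] [0.59931024 0.04478258 0.0517793 ]
arm min/max [0.56749727 0.010619   0.09901335] [0.60789834 0.1092998  0.10290284]
```

```bash
python3 -c "
from h import *
d=np.load('pics/f0.npz')['d']
print(np.array([world('scene',d,321+i,160+j) for i in(-1,0,1) for j in(-1,0,1)]).round(4))"
python3 -m crank '[{"dx":0,"dy":0,"dz":0.03,"spin":0},{"dx":0,"dy":-0.001,"dz":0.04,"spin":0},{"dx":0,"dy":0,"dz":0.04,"spin":0},{"dx":0.01,"dy":0,"dz":0.007,"spin":0},{"dx":0.01,"dy":0,"dz":0,"spin":-8.5},{"dx":0.01,"dy":0,"dz":0,"spin":-8.5},{"dx":0,"dy":0,"dz":0,"spin":-8.5},{"dx":0,"dy":0,"dz":0,"spin":-8.5}]' 0.5
python3 -m crank '[{"dx":0,"dy":0,"dz":0,"spin":-8.5},{"dx":0,"dy":0,"dz":0,"spin":-8.5},{"dx":0,"dy":0,"dz":0,"spin":-8.5},{"dx":0,"dy":0,"dz":0,"spin":-8.5},{"dx":0,"dy":0,"dz":0,"spin":-8.5},{"dx":0,"dy":0,"dz":0,"spin":-8.5},{"dx":0,"dy":0,"dz":0,"spin":-8.5},{"dx":0,"dy":0,"dz":0,"spin":-8.5}]'
python3 -m crank '[{"dx":0,"dy":0,"dz":0,"spin":-8.5},{"dx":0,"dy":0,"dz":0,"spin":-8.5},{"dx":0,"dy":0,"dz":0,"spin":-8.5},{"dx":0,"dy":0,"dz":0,"spin":-8.5},{"dx":0,"dy":0,"dz":0,"spin":-8.5},{"dx":0,"dy":0,"dz":0,"spin":-8.5},{"dx":0,"dy":0,"dz":0,"spin":-8.5},{"dx":0,"dy":0,"dz":0,"spin":-8.5}]'
python3 -m crank '[{"dx":0,"dy":0,"dz":0,"spin":-8.5},{"dx":0,"dy":0,"dz":0,"spin":-8.5},{"dx":0,"dy":0,"dz":0,"spin":-8.5},{"dx":0,"dy":0,"dz":0,"spin":-8.5},{"dx":0,"dy":0,"dz":0,"spin":-8.5},{"dx":0,"dy":0,"dz":0,"spin":-8.5},{"dx":0,"dy":0,"dz":0,"spin":-8.5},{"dx":0,"dy":0,"dz":0,"spin":-8.5}]'
python3 -c "
from h import *
todo([.586,.034,.15],-112.5)"
```

```text
[[0.6014 0.1527 0.2283]
 [0.6029 0.1502 0.2285]
 [0.6036 0.1496 0.2262]
 [0.6037 0.1527 0.2299]
 [0.6047 0.1515 0.2285]
 [0.6055 0.1506 0.2265]
 [0.6052 0.1545 0.2293]
 [0.6062 0.1534 0.2277]
 [0.6072 0.152  0.2264]]
time_s: 10.35
position: [0.5851, 0.0342, 0.2225]
tcp_rot: [0.37, 0.614, -0.358, 0.599]
ft_force: [-0.9, 0.4, 0.1]
gripper_width: 0.0424
time_s: 11.15
position: [0.5853, 0.0343, 0.2229]
tcp_rot: [-0.029, 0.709, 0.046, 0.703]
ft_force: [-0.2, 0.0, 0.2]
gripper_width: 0.0426
time_s: 11.95
position: [0.5853, 0.0343, 0.2229]
tcp_rot: [-0.417, 0.561, 0.435, 0.567]
ft_force: [0.4, -0.4, -0.3]
gripper_width: 0.0426
time_s: 12.75
position: [0.5853, 0.0343, 0.2229]
tcp_rot: [-0.663, 0.222, 0.674, 0.237]
ft_force: [0.0, -0.3, -0.3]
gripper_width: 0.0429
t 12.75 p [0.5853 0.0343 0.2229] F [ 0.  -0.3 -0.3] T [-0.07 -0.02  0.01] w 0.0429 q [ 0.046  0.25   0.093  1.421  0.025 -2.434]
x [-0.009  0.025 -1.   ] yaw_y -127.92
tool shift [ 0.0729  0.0009 -0.0023]
spin needed (+ = cw from above) [np.float64(344.58), np.float64(164.58), np.float64(-15.42), np.float64(-195.42), np.float64(-375.42)]
```

```bash
python3 -m crank '[{"dx":0.02,"dy":0.001,"dz":-0.002,"spin":-7.7},{"dx":0.025,"dy":0,"dz":0,"spin":-7.7},{"dx":0.025,"dy":0,"dz":0,"spin":0},{"dx":0.01,"dy":0,"dz":0,"spin":0},{"dx":0,"dy":0,"dz":0,"spin":0}]'
python3 -c "
from h import *
cap('scene','s6');cap('top','t6');crop('s6',235,150,335,250,6);todo([.586,.034,.112],-112.5)"
```

```text
time_s: 13.25
position: [0.5847, 0.0341, 0.1418]
tcp_rot: [-0.687, 0.133, 0.699, 0.148]
ft_force: [-0.4, -0.1, 0.8]
gripper_width: 0.0424
t 13.35 p [0.5862 0.034  0.1444] F [ 1.  -0.1  0.3] T [-0.04  0.01 -0.02] w 0.0426 q [ 0.045  0.26  -0.066  1.251  0.025 -2.697]
x [-0.007  0.025 -1.   ] yaw_y -112.89
tool shift [ 0.0324  0.0007 -0.0004]
spin needed (+ = cw from above) [np.float64(359.61), np.float64(179.61), np.float64(-0.39), np.float64(-180.39), np.float64(-360.39)]
```

View pics/s6_c235_150.png

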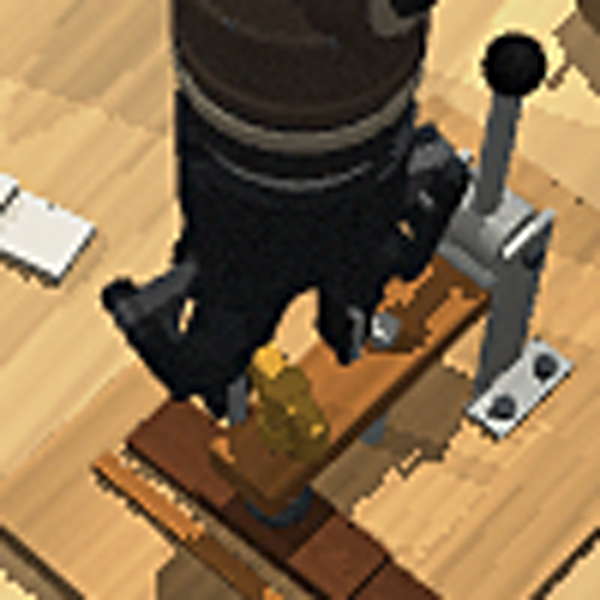

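```bash
python3 -m crank '[{"dx":0.015,"dy":0,"dz":0,"spin":0},{"dx":0.012,"dy":0,"dz":0,"spin":0},{"dx":0.004,"dy":0.0005,"dz":0,"spin":0},{"dx":0,"dy":0,"dz":0,"spin":0}]'
python3 -m crank '[{"dx":0,"dy":0,"dz":0,"spin":0},{"dx":0,"dy":0,"dz":0,"spin":0},{"dx":0,"dy":0,"dz":0,"spin":0},{"dx":0,"dy":0,"dz":0,"spin":0},{"dx":0,"dy":0,"dz":0,"spin":0},{"dx":0,"dy":0,"dz":0,"spin":0},{"dx":0,"dy":0,"dz":0,"spin":0}]' 0 35
python3 -c "
from h import *
cap('scene','s7');crop('s7',235,150,335,250,6);todo([.586,.034,.112],-112.5)"
```

```text
time_s: 13.75
position: [0.5852, 0.034, 0.1124]
tcp_rot: [-0.688, 0.132, 0.698, 0.148]
ft_force: [-0.4, 0.4, 0.1]
gripper_width: 0.0427
time_s: 14.45
position: [0.5863, 0.0346, 0.1142]
tcp_rot: [-0.69, 0.132, 0.696, 0.149]
ft_force: [-0.4, 2.8, 5.6]
gripper_width: 0.0111
t 14.5 p [0.5863 0.0346 0.1142] F [0.5 2.8 5.6] T [ 0.15  0.14 -0.05] w 0.0113 q [ 0.046  0.269 -0.121  1.184  0.026 -2.697]
x [-0.005  0.025 -1.   ] yaw_y -112.87
tool shift [0.0021 0.0007 0.    ]
spin needed (+ = cw from above) [np.float64(359.63), np.float64(179.63), np.float64(-0.37), np.float64(-180.37), np.float64(-360.37)]
```

View pics/s7_c235_150.png

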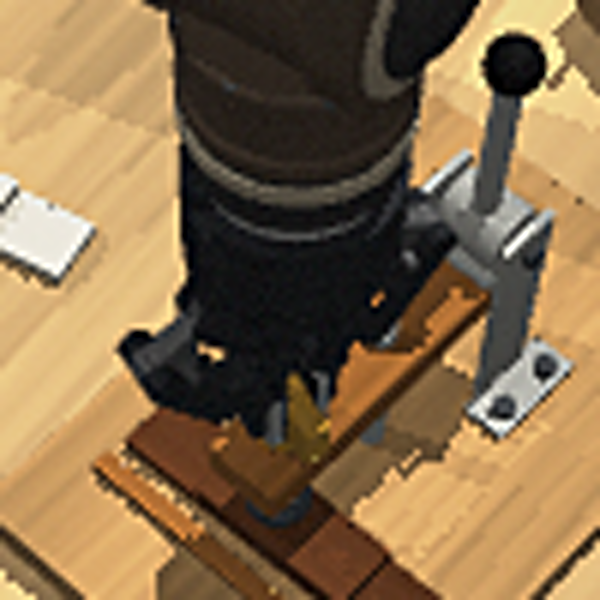

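```bash
python3 -m crank '[{"dx":0,"dy":0,"dz":0,"spin":5},{"dx":0,"dy":0,"dz":0,"spin":5},{"dx":0,"dy":0,"dz":0,"spin":5},{"dx":0,"dy":0,"dz":0,"spin":5}]'
python3 -m crank '[{"dx":0,"dy":0,"dz":0,"spin":8},{"dx":0,"dy":0,"dz":0,"spin":8},{"dx":0,"dy":0,"dz":0,"spin":8},{"dx":0,"dy":0,"dz":0,"spin":8},{"dx":0,"dy":0,"dz":0,"spin":0}]'
python3 -m crank '[{"dx":0,"dy":0,"dz":0,"spin":8},{"dx":0,"dy":0,"dz":0,"spin":8},{"dx":0,"dy":0,"dz":0,"spin":8},{"dx":0,"dy":0,"dz":0,"spin":8},{"dx":0,"dy":0,"dz":0,"spin":8},{"dx":0,"dy":0,"dz":0,"spin":8},{"dx":0,"dy":0,"dz":0,"spin":0}]'
cat >> foot.py <<'E'
def fz(tag,n=4):
    grab(tag,n); D=np.load(f'pics/{tag}.npz')['d']
    Z=np.array([[1000*world('scene',D,u,v)[2] for u in range(272,292)] for v in range(228,242)]); np.set_printoptions(linewidth=200)
    print(np.round(Z).astype(int))
E
python3 -c "
from foot import *
st();fz('f1')"
```

```text
time_s: 14.9
position: [0.5862, 0.0345, 0.1142]
tcp_rot: [-0.653, 0.252, 0.663, 0.267]
ft_force: [-0.8, 1.8, 6.0]
gripper_width: 0.0115
time_s: 15.4
position: [0.586, 0.0344, 0.1141]
tcp_rot: [-0.554, 0.425, 0.568, 0.436]
ft_force: [-1.8, 1.8, 6.0]
gripper_width: 0.0111
time_s: 16.1
position: [0.5856, 0.0344, 0.1141]
tcp_rot: [-0.328, 0.619, 0.346, 0.624]
ft_force: [-2.8, 2.7, 7.3]
gripper_width: 0.0112
t 16.1 p [0.5856 0.0344 0.1141] F [-2.8  2.7  7.3] T [ 0.12  0.18 -0.14] w 0.0112 q [ 0.046  0.269 -0.122  1.185  0.025 -0.948]
x [-0.006  0.025 -1.   ] yaw_y 146.97
rgb sd 1.2996312255503466 d sd 0.001248739
[[ 94  97 102 100 101 102 101 101 102 101 101 102 101 100  98  92  88  22  22  21]
 [ 88  92  96  99 100 102 101 101 101 102 102 100 100  98  91  87  22  22  20  22]
 [ 35  88  92  95  99 101 102 100 102 101 102 100  97  92  87  22  21  20  21  21]
 [ 35  34  86  90  94  99  99 101 101 100 102  96  91  86  46  22  22  21  21  22]
 [ 35  36  36  86  90  94  98 101 100  98  97  92  86  47  47  35  21  23  20  21]
 [ 35  36  35  36  86  88  94  98  98  97  91  85  46  46  48  35  35  35  22  23]
 [ 37  35  36  36  47  48  88  92  95  90  87  47  47  46  46  36  36  35  36  22]
 [ 35  35  34  34  44  46  45  86  91  87  47  46  46  46  41  35  35  35  35  35]
 [ 33  34  33  35  35  45  47  46  46  46  46  47  45  46  36  35  36  36  35  37]
 [ 27  31  34  36  36  35  43  44  45  46  46  45  43  35  34  34  35  34  36  35]
 [ 22  24  29  35  36  36  35  35  41  42  42  41  36  35  35  35  37  36  34  36]
 [ 22  21  23  26  32  34  34  34  35  36  36  35  36  33  35  36  34  35  36  35]
 [ 22  22  23  22  27  32  36  35  36  36  36  36  35  35  35  36  34  36  36  34]
 [ 27  22  21  21  22  27  31  34  35  36  37  35  36  33  35  35  35  34  35  37]]
```

```bash
python3 -m crank '[{"dx":0,"dy":0,"dz":0,"spin":8},{"dx":0,"dy":0,"dz":0,"spin":8},{"dx":0,"dy":0,"dz":0,"spin":8},{"dx":0,"dy":0,"dz":0,"spin":8},{"dx":0,"dy":0,"dz":0,"spin":8},{"dx":0,"dy":0,"dz":0,"spin":0}]'
python3 -m crank '[{"dx":0,"dy":0,"dz":0,"spin":8},{"dx":0,"dy":0,"dz":0,"spin":8},{"dx":0,"dy":0,"dz":0,"spin":8},{"dx":0,"dy":0,"dz":0,"spin":8},{"dx":0,"dy":0,"dz":0,"spin":8},{"dx":0,"dy":0,"dz":0,"spin":0}]'
python3 -c "
from foot import *
st();fz('f2',6)"
```

```text
time_s: 16.9
position: [0.5854, 0.0346, 0.1142]
tcp_rot: [-0.095, 0.7, 0.114, 0.698]
ft_force: [-4.5, 3.9, 7.9]
gripper_width: 0.0112
time_s: 17.5
position: [0.5854, 0.035, 0.1142]
tcp_rot: [0.15, 0.697, -0.132, 0.689]
ft_force: [-4.5, 5.3, 7.8]
gripper_width: 0.0113
t 17.5 p [0.5854 0.035  0.1142] F [-4.5  5.3  7.8] T [ 0.32  0.59 -0.08] w 0.0113 q [ 0.046  0.269 -0.122  1.186  0.026  0.448]
x [-0.006  0.026 -1.   ] yaw_y 66.98
rgb sd 1.530042321045762 d sd 0.0013697257
[[ 94  98 100 101 101 100 102 102 101 102 102 102 100 100  98  93  87  22  22  21]
 [ 88  93  96  99 101 101 100 102 100 101 102 101 100  97  93  87  21  22  22  22]
 [ 36  88  92  96 100 101 101 101 102 102 101 100  97  91  87  22  21  20  21  21]
 [ 36  36  87  91  93  99 100 101 102 102  99  96  92  85  36  22  22  22  21  21]
 [ 35  35  36  86  89  94  97 100 100 100  97  91  87  42  41  36  22  20  22  21]
 [ 35  34  34  36  84  89  93  96  99  97  91  87  54  43  44  36  35  36  21  22]
 [ 34  35  35  35  42  44  88  92  93  91  87  48  42  42  41  36  36  34  36  22]
 [ 34  36  37  36  43  44  42  88  88  86  46  43  42  43  42  36  36  36  36  36]
 [ 32  35  35  35  39  43  42  43  44  42  44  42  43  43  36  35  35  36  35  35]
 [ 25  29  32  35  37  39  42  44  43  43  44  43  43  40  36  35  35  36  35  36]
 [ 21  25  28  32  36  37  37  40  42  41  41  41  37  36  36  35  36  35  35  36]
 [ 21  20  24  28  33  35  36  35  35  35  37  35  35  35  34  34  35  35  36  36]
 [ 20  23  21  21  28  32  34  35  36  35  35  35  35  35  37  36  35  35  34  35]
 [ 27  21  21  22  21  25  30  34  35  35  36  36  34  36  35  35  35  35  36  37]]
```

```bash
python3 -m crank '[{"dx":0,"dy":0,"dz":0,"spin":0},{"dx":0,"dy":0,"dz":0,"spin":0},{"dx":0,"dy":0,"dz":0,"spin":0},{"dx":-0.02,"dy":0,"dz":0,"spin":0},{"dx":-0.04,"dy":0,"dz":0,"spin":0},{"dx":-0.045,"dy":0,"dz":0,"spin":0},{"dx":-0.045,"dy":0,"dz":0,"spin":0},{"dx":0,"dy":0,"dz":0,"spin":0}]' 0.5
python3 -m crank '[{"dx":0,"dy":0,"dz":0,"spin":8.5},{"dx":0,"dy":0,"dz":0,"spin":8.5},{"dx":0,"dy":0,"dz":0,"spin":8.5},{"dx":0,"dy":0,"dz":0,"spin":8.5},{"dx":0,"dy":0,"dz":0,"spin":8.5},{"dx":0,"dy":0,"dz":0,"spin":8.5},{"dx":0,"dy":0,"dz":0,"spin":8.5},{"dx":0,"dy":0,"dz":0,"spin":8.5}]'
python3 -m crank '[{"dx":0,"dy":0,"dz":0,"spin":5.3},{"dx":0,"dy":0,"dz":0,"spin":0}]'
python3 -c "
from foot import *
fz('f3',4);todo([.5995,.156,.258],-6.3)"
```

```text
time_s: 18.6
position: [0.5886, 0.03, 0.2693]
tcp_rot: [0.149, 0.694, -0.132, 0.692]
ft_force: [0.2, 0.5, -0.7]
gripper_width: 0.0426
time_s: 19.4
position: [0.5864, 0.0301, 0.262]
tcp_rot: [0.509, 0.503, -0.502, 0.486]
ft_force: [-0.3, -0.2, -0.2]
gripper_width: 0.0428
time_s: 19.6
position: [0.5864, 0.0301, 0.262]
tcp_rot: [0.53, 0.481, -0.523, 0.464]
ft_force: [-0.5, 0.3, -0.9]
gripper_width: 0.0428
rgb sd 1.0587029897253684 d sd 0.0013262096
[[ 91  98 101 100 100 101 102 103 101 101 103 102 101 101  97  92  88  22  21  22]
 [ 89  93  96  99 101 102 102 101 102 102 101 101  99  97  92  87  22  22  21  22]
 [ 36  88  92  96  99 101 100 100 102 100 101 100  97  92  88  22  22  21  21  20]
 [ 36  34  85  91  94  98 100 101 101 101 100  98  91  87  36  21  21  20  23  21]
 [ 35  36  34  87  90  94  99 101 100 100  97  92  86  42  43  35  22  22  22  20]
 [ 35  36  36  35  84  87  92  96  99  97  91  87  56  42  44  35  36  38  22  23]
 [ 35  34  35  37  44  43  87  91  92  90  85  48  43  43  44  35  37  35  34  20]
 [ 35  37  36  35  43  43  44  87  89  85  48  43  43  44  42  35  35  36  35  36]
 [ 32  34  36  35  39  44  44  43  41  45  44  42  44  43  37  35  38  35  36  37]
 [ 25  31  34  35  34  39  43  44  45  42  43  43  41  39  35  35  36  35  36  36]
 [ 21  24  30  34  35  35  38  38  41  42  40  41  37  36  36  35  35  34  36  34]
 [ 21  21  25  27  32  35  35  35  34  36  36  36  37  35  36  37  36  36  35  34]
 [ 21  21  21  20  27  32  35  34  37  35  35  35  35  35  35  37  34  36  36  36]
 [ 28  22  21  22  20  25  29  34  35  35  36  36  35  34  36  36  35  36  36  34]]
t 19.8 p [0.5865 0.0302 0.2624] F [ 0.  -0.5 -0.5] T [-0.1  -0.02 -0.07] w 0.0432 q [0.039 0.256 0.187 1.509 0.025 1.716]
x [-0.008  0.025 -1.   ] yaw_y -6.1
tool shift [ 0.0073 -0.0004 -0.1263]
spin needed (+ = cw from above) [np.float64(360.2), np.float64(180.2), np.float64(0.2), np.float64(-179.8), np.float64(-359.8)]
```

```bash
python3 -c "
from foot import *
for t in('f1','f2','f3'):
    D=np.load(f'pics/{t}.npz')['d']
    z=lambda u,v:1000*world('scene',D,u,v)[2]
    F=[z(u,v) for u,v in [(284,234),(285,234),(283,235),(284,235),(285,235),(278,236),(279,236),(280,236),(281,236),(282,236),(283,236),(284,236),(277,236),(285,233)]]
    B=[z(u,v) for v in range(239,243) for u in range(281,291)]
    print(t,np.mean(F),np.std(F)/len(F)**.5,np.mean(B))
"
python3 -m crank '[{"dx":0,"dy":0,"dz":-0.03,"spin":0},{"dx":0,"dy":0,"dz":-0.035,"spin":0},{"dx":0,"dy":0,"dz":-0.035,"spin":0},{"dx":0,"dy":0,"dz":-0.026,"spin":0},{"dx":0,"dy":0,"dz":0,"spin":0}]' 0.7
python3 -c "
from foot import *
cap('scene','s8');crop('s8',275,100,375,200,6);todo([.5995,.156,.199],-6.3)"
```

```text
f1 46.10138062601542 0.16361437983129834 35.304155086782785
f2 42.767299545693845 0.13902820115926043 35.2393661317752
f3 43.07102003724331 0.2567027440554104 35.47508389832855
time_s: 20.3
position: [0.6002, 0.1585, 0.2651]
tcp_rot: [0.529, 0.482, -0.521, 0.465]
ft_force: [-0.0, 0.2, -0.3]
gripper_width: 0.0598
t 20.35 p [0.6001 0.157  0.2652] F [-0.2 -0.2  0.9] T [-0.06 -0.04  0.  ] w 0.0598 q [0.244 0.32  0.278 1.531 0.026 1.919]
x [-0.008  0.024 -1.   ] yaw_y -5.98
tool shift [0.0661 0.0002 0.0026]
spin needed (+ = cw from above) [np.float64(360.32), np.float64(180.32), np.float64(0.32), np.float64(-179.68), np.float64(-359.68)]
```

View pics/s8_c275_100.png

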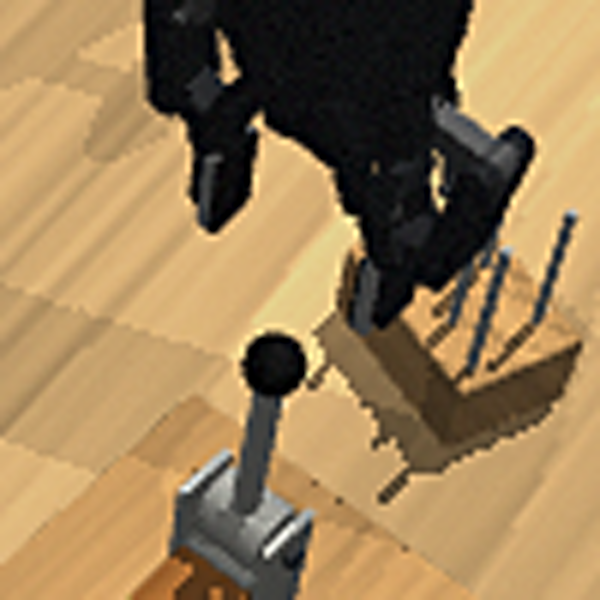

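```bash
python3 -m crank '[{"dx":0.02,"dy":0,"dz":0.0015,"spin":0},{"dx":0.02,"dy":0,"dz":0.001,"spin":0},{"dx":0.02,"dy":0,"dz":0,"spin":0},{"dx":0.006,"dy":0,"dz":0,"spin":0},{"dx":0,"dy":0,"dz":0,"spin":0}]'
python3 -m crank '[{"dx":0,"dy":0,"dz":0,"spin":0},{"dx":0,"dy":0,"dz":0,"spin":0},{"dx":0,"dy":0,"dz":0,"spin":0},{"dx":0,"dy":0,"dz":0,"spin":0},{"dx":0,"dy":0,"dz":0,"spin":0},{"dx":0,"dy":0,"dz":0,"spin":0},{"dx":0,"dy":0,"dz":0,"spin":0}]' 0 50
python3 -c "
from foot import *
o,M=st()
a=np.radians(-6.3); yc=np.array([-np.sin(a),np.cos(a),0])
th=np.linspace(1.55,.18,17)
p=np.array([.1*np.cos(t)*yc+np.array([0,0,.1*np.sin(t)]) for t in th])
print(np.round(np.diff(p,axis=0)@M,4))
cap('scene','s9');crop('s9',275,100,375,200,6)"
```

```text
time_s: 20.85
position: [0.5989, 0.1538, 0.1989]
tcp_rot: [0.53, 0.481, -0.523, 0.464]
ft_force: [1.1, -0.1, 0.7]
gripper_width: 0.0599
time_s: 21.55
position: [0.6001, 0.1547, 0.201]
tcp_rot: [0.531, 0.48, -0.522, 0.465]
ft_force: [1.8, -0.6, 5.6]
gripper_width: 0.0209
t 21.55 p [0.6001 0.1547 0.201 ] F [ 1.8 -0.6  5.6] T [-0.21 -0.09  0.03] w 0.0209 q [0.24  0.308 0.121 1.383 0.025 1.919]
x [-0.005  0.025 -1.   ] yaw_y -6.18
[[ 0.0007  0.     -0.0085]
 [ 0.0015  0.     -0.0084]
 [ 0.0022  0.     -0.0083]
 [ 0.0029  0.     -0.0081]
 [ 0.0036  0.     -0.0078]
 [ 0.0042  0.     -0.0074]
 [ 0.0048  0.     -0.0071]
 [ 0.0054  0.0001 -0.0066]
 [ 0.006   0.0001 -0.0061]
 [ 0.0065  0.0001 -0.0056]
 [ 0.0069  0.0001 -0.005 ]
 [ 0.0073  0.0001 -0.0044]
 [ 0.0077  0.0001 -0.0038]
 [ 0.008   0.0001 -0.0031]
 [ 0.0082  0.0001 -0.0024]
 [ 0.0084  0.0001 -0.0017]]
```

View pics/s9_c275_100.png

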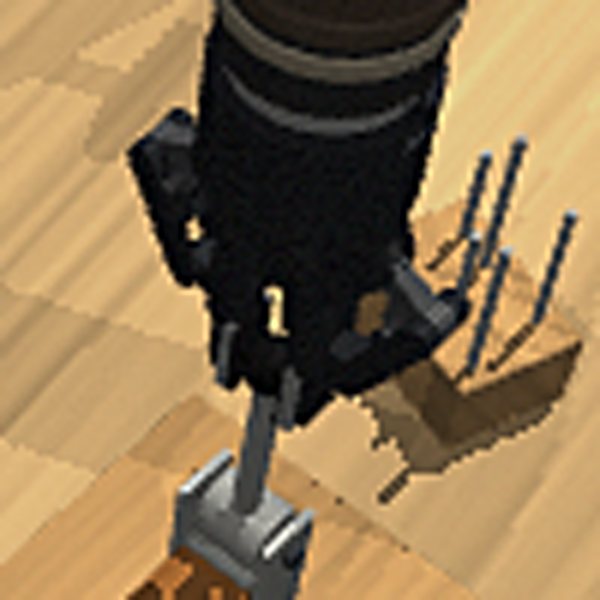

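```bash
python3 -m crank '[{"dx":0.0017,"dy":0,"dz":-0.0085,"spin":0},{"dx":0.0025,"dy":0,"dz":-0.0084,"spin":0},{"dx":0.0022,"dy":0,"dz":-0.0083,"spin":0},{"dx":0.0029,"dy":0,"dz":-0.0081,"spin":0},{"dx":0.0036,"dy":0,"dz":-0.0078,"spin":0},{"dx":0.0042,"dy":0,"dz":-0.0074,"spin":0}]'
python3 -m crank '[{"dx":0.0048,"dy":0,"dz":-0.0071,"spin":0},{"dx":0.0054,"dy":0,"dz":-0.0066,"spin":0},{"dx":0.006,"dy":0,"dz":-0.0061,"spin":0},{"dx":0.0065,"dy":0,"dz":-0.0056,"spin":0}]'
python3 -c "
from foot import *
st()"
```

```text
time_s: 22.2
position: [0.6059, 0.204, 0.1859]
tcp_rot: [0.532, 0.48, -0.521, 0.465]
ft_force: [1.9, 0.1, 8.2]
gripper_width: 0.0212
time_s: 22.6
position: [0.6093, 0.2315, 0.1647]
tcp_rot: [0.533, 0.48, -0.519, 0.465]
ft_force: [1.6, 5.4, 11.5]
gripper_width: 0.0211
t 22.6 p [0.6093 0.2315 0.1647] F [ 1.6  5.4 11.5] T [ 0.8  -0.61 -0.14] w 0.0211 q [0.351 0.366 0.123 1.318 0.028 2.028]
x [-0.001  0.029 -1.   ] yaw_y -6.12
```

```bash
python3 -m crank '[{"dx":0.0069,"dy":0,"dz":-0.005,"spin":0},{"dx":0.0073,"dy":0,"dz":-0.004,"spin":0},{"dx":0.0077,"dy":0,"dz":-0.0033,"spin":0},{"dx":0.008,"dy":0,"dz":-0.0028,"spin":0}]'
python3 -c "
from foot import *
st()"
python3 -m crank '[{"dx":0.0082,"dy":0,"dz":-0.002,"spin":0},{"dx":0.0084,"dy":0,"dz":-0.0014,"spin":0},{"dx":0,"dy":0,"dz":0,"spin":0}]'
python3 -c "
from foot import *
st();cap('scene','s10');crop('s10',275,100,375,200,6)"
```

```text
time_s: 23.0
position: [0.6107, 0.244, 0.1328]
tcp_rot: [0.531, 0.479, -0.522, 0.466]
ft_force: [7.8, -4.8, 2.7]
gripper_width: 0.0209
t 23.0 p [0.6107 0.244  0.1328] F [ 7.8 -4.8  2.7] T [-1.05 -1.32  0.71] w 0.0209 q [0.371 0.387 0.083 1.261 0.021 2.049]
x [-0.002  0.022 -1.   ] yaw_y -6.15
time_s: 23.3
position: [0.6113, 0.2491, 0.1158]
tcp_rot: [0.531, 0.48, -0.521, 0.465]
ft_force: [8.2, 0.3, 0.9]
gripper_width: 0.0214
t 23.3 p [0.6113 0.2491 0.1158] F [8.2 0.3 0.9] T [-0.11 -1.57  0.35] w 0.0214 q [0.376 0.396 0.058 1.226 0.024 2.054]
x [-0.002  0.025 -1.   ] yaw_y -6.15
```

View pics/s10_c275_100.png

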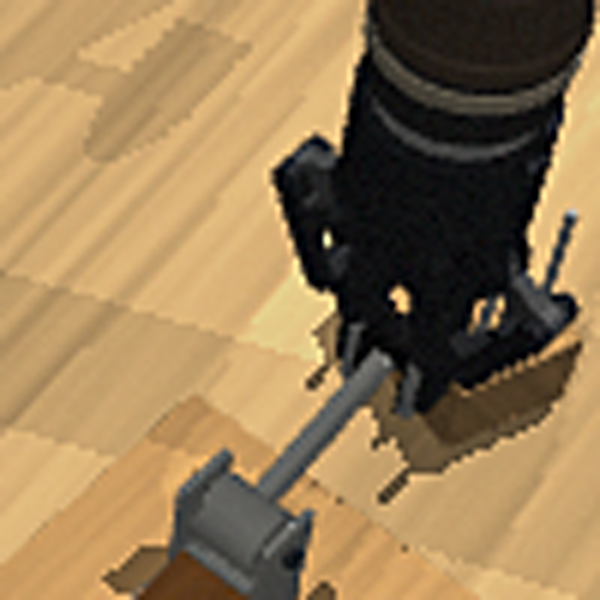

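```bash
python3 -m crank '[{"dx":0.004,"dy":-0.001,"dz":0,"spin":0},{"dx":0,"dy":0,"dz":0,"spin":0}]'
python3 -c "
from foot import *
st()"
python3 -m crank '[{"dx":0.003,"dy":-0.001,"dz":0,"spin":0},{"dx":0,"dy":0,"dz":0,"spin":0}]'
python3 -c "
from foot import *
st();fz('f4',6)
D=np.load('pics/f4.npz')['d']; A=[1000*world('scene',D,u,v)[2] for v in range(228,230) for u in range(277,283)]; print(np.mean(A))"
```

```text
time_s: 23.55
position: [0.6114, 0.2499, 0.1132]
tcp_rot: [0.532, 0.479, -0.52, 0.466]
ft_force: [11.6, 1.7, 1.7]
gripper_width: 0.0213
t 23.55 p [0.6114 0.2499 0.1132] F [11.6  1.7  1.7] T [ 0.17 -1.91  0.37] w 0.0213 q [0.377 0.395 0.05  1.216 0.024 2.055]
x [ 0.     0.027 -1.   ] yaw_y -6.14
time_s: 23.75
position: [0.6112, 0.2489, 0.1104]
tcp_rot: [0.533, 0.478, -0.52, 0.466]
ft_force: [13.5, -1.9, 1.6]
gripper_width: 0.0211
t 23.75 p [0.6112 0.2489 0.1104] F [13.5 -1.9  1.6] T [-0.58 -2.42  0.28] w 0.0211 q [0.377 0.394 0.043 1.209 0.022 2.056]
x [ 0.002  0.024 -1.   ] yaw_y -6.2
rgb sd 1.2800032857157717 d sd 0.0014781419
[[93 96 96 96 96 96 96 97 98 96 98 97 97 97 96 92 86 81 21 23]
 [89 92 96 97 98 96 97 97 96 97 97 97 96 95 92 86 81 21 21 22]
 [83 87 92 94 96 96 96 96 97 96 97 95 94 91 87 81 21 22 21 20]
 [35 81 87 91 95 95 96 98 97 97 96 94 91 87 82 22 22 22 23 21]
 [35 36 82 86 89 94 95 97 95 96 94 92 87 80 44 35 22 22 21 22]
 [37 35 36 81 85 88 94 95 96 95 90 88 81 43 42 36 36 35 20 21]
 [36 36 36 35 80 85 88 92 93 91 86 81 44 42 42 35 34 35 35 22]
 [35 36 36 37 41 41 83 87 88 86 80 44 42 43 41 36 36 36 35 35]
 [31 34 35 35 39 43 42 82 84 80 42 42 43 42 36 36 34 37 36 36]
 [25 30 34 35 36 39 42 43 42 43 43 42 42 40 35 34 35 34 34 35]
 [20 24 29 34 34 36 38 40 42 42 41 41 36 35 35 35 34 35 35 35]
 [23 21 23 27 32 35 36 36 36 35 36 35 35 34 36 35 35 35 36 36]
 [21 22 23 21 27 32 35 36 35 36 35 35 34 35 34 35 36 34 35 36]
 [27 21 21 23 22 27 30 35 36 35 35 36 36 34 34 35 34 36 36 36]]
96.54717590777314
```

```bash
python3 -m crank '[{"dx":0.002,"dy":0.003,"dz":0,"spin":0},{"dx":0.002,"dy":0.001,"dz":0,"spin":0},{"dx":0,"dy":0,"dz":0,"spin":0}]'
python3 -c "
from foot import *
st();cap('scene','s11');crop('s11',275,100,375,200,6)"
```

```text
time_s: 24.35
position: [0.6116, 0.2496, 0.1068]
tcp_rot: [0.531, 0.481, -0.521, 0.464]
ft_force: [-0.0, 1.4, 11.5]
gripper_width: 0.0212
t 24.35 p [0.6116 0.2496 0.1068] F [-0.   1.4 11.5] T [-0.01 -0.03  0.36] w 0.0212 q [0.376 0.401 0.045 1.209 0.026 2.054]
x [-0.004  0.027 -1.   ] yaw_y -6.13
```

View pics/s11_c275_100.png

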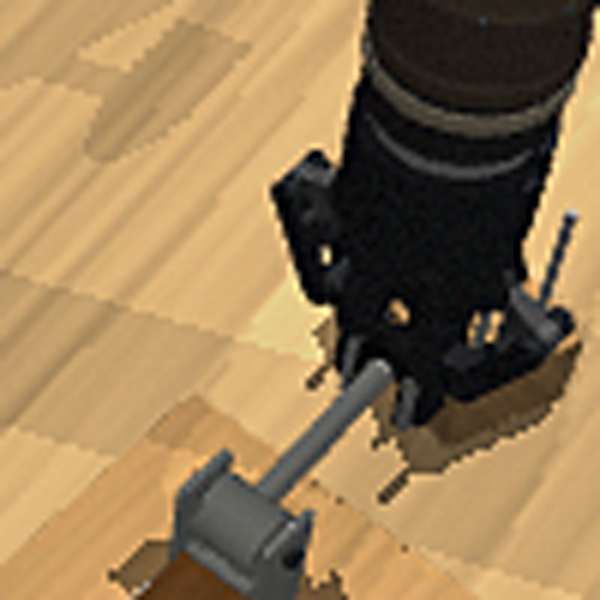

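```bash
python3 -m crank '[{"dx":0.003,"dy":0,"dz":0,"spin":0},{"dx":0,"dy":0,"dz":0,"spin":0}]'
python3 -m crank '[{"dx":0.002,"dy":0,"dz":0,"spin":0},{"dx":0,"dy":0,"dz":0,"spin":0}]'
```

```text
time_s: 24.6
position: [0.6118, 0.2497, 0.1064]
tcp_rot: [0.532, 0.48, -0.52, 0.465]
ft_force: [-5.0, -0.6, 23.6]
gripper_width: 0.0208
time_s: 24.8
position: [0.612, 0.2498, 0.1061]
tcp_rot: [0.533, 0.48, -0.519, 0.465]
ft_force: [-7.4, -2.7, 31.0]
gripper_width: 0.0211
```

```bash
python3 -m crank '[{"dx":-0.003,"dy":0,"dz":0,"spin":0},{"dx":-0.001,"dy":0,"dz":0,"spin":0},{"dx":0,"dy":0,"dz":0,"spin":0}]'
python3 -m crank '[{"dx":0,"dy":0,"dz":0,"spin":0},{"dx":0,"dy":0,"dz":0,"spin":0},{"dx":0,"dy":0,"dz":0,"spin":0},{"dx":0,"dy":0,"dz":0,"spin":0},{"dx":-0.03,"dy":0,"dz":0,"spin":0},{"dx":-0.04,"dy":0,"dz":0,"spin":0},{"dx":-0.03,"dy":0,"dz":0,"spin":0}]' 0.6
python3 -m crank '[{"dx":0,"dy":-0.03,"dz":0,"spin":0},{"dx":0,"dy":-0.04,"dz":0,"spin":0},{"dx":0,"dy":-0.04,"dz":0,"spin":0},{"dx":0,"dy":-0.04,"dz":0,"spin":0},{"dx":0,"dy":-0.04,"dz":0,"spin":0},{"dx":0,"dy":-0.03,"dz":0,"spin":0},{"dx":0,"dy":0,"dz":0,"spin":0}]'
python3 -c "
from foot import *
st();fz('f5',6);cap('top','t12');cap('scene','s12');crop('s12',225,140,375,290,5);crop('t12',90,75,400,275,2.5)
D=np.load('pics/f5.npz')['d']; A=[1000*world('scene',D,u,v)[2] for v in range(228,230) for u in range(277,283)]; print(np.mean(A))
z=lambda u,v:1000*world('scene',D,u,v)[2]
F=[z(u,v) for u,v in [(284,234),(285,234),(284,235),(285,235),(282,236),(283,236),(284,236),(285,236),(278,237),(279,237),(280,237),(281,237),(282,237),(283,237)]]
print(np.mean(F),np.median(F),np.mean([z(u,v) for v in range(239,243) for u in range(281,291)]))"
```

```text
time_s: 25.1
position: [0.6116, 0.2497, 0.1067]
tcp_rot: [0.531, 0.48, -0.52, 0.465]
ft_force: [-2.6, 0.7, 14.7]
gripper_width: 0.0212
time_s: 25.8
position: [0.6113, 0.2462, 0.205]
tcp_rot: [0.53, 0.48, -0.522, 0.464]
ft_force: [2.0, 0.2, 0.4]
gripper_width: 0.0512
time_s: 26.5
position: [0.3895, 0.2699, 0.2061]
tcp_rot: [0.529, 0.481, -0.522, 0.464]
ft_force: [0.2, -0.1, 0.4]
gripper_width: 0.0516
t 26.5 p [0.3895 0.2699 0.2061] F [ 0.2 -0.1  0.4] T [-0.   -0.03  0.  ] w 0.0516 q [ 0.59   0.025 -0.205  1.334  0.025  2.267]
x [-0.008  0.025 -1.   ] yaw_y -6.04
rgb sd 1.2181647671063585 d sd 0.0014562067
[[94 95 96 97 97 97 97 97 97 96 95 97 97 97 95 91 87 81 22 22]
 [88 92 96 96 97 96 96 95 96 96 96 95 95 95 92 87 81 22 21 22]
 [84 87 91 95 95 95 97 97 97 97 95 95 94 91 86 80 22 21 22 20]
 [37 83 86 90 95 95 96 96 97 96 96 96 92 86 80 22 22 20 21 21]
 [35 36 80 86 90 93 96 97 97 96 94 91 86 80 43 36 19 21 21 21]
 [35 35 36 81 85 88 92 95 95 95 92 85 81 42 43 36 35 37 22 22]
 [35 36 36 35 80 84 87 92 94 90 86 80 42 43 43 35 34 35 36 22]
 [35 36 36 36 42 44 83 87 89 86 80 44 43 41 40 35 36 37 37 36]
 [31 35 36 35 40 43 42 81 83 81 43 40 42 42 34 35 34 35 36 34]
 [24 31 34 36 36 39 42 43 43 42 42 44 42 39 35 36 36 36 35 35]
 [21 25 30 33 35 36 38 40 41 41 40 39 38 36 35 36 35 35 35 34]
 [21 21 23 28 32 34 36 36 36 37 36 36 35 35 36 35 35 36 36 35]
 [21 20 20 20 27 31 34 35 35 36 36 37 36 34 36 36 35 36 35 35]
 [27 22 22 22 20 25 31 33 35 36 35 36 35 36 35 36 36 35 35 35]]
96.27421439960033
42.16177896560454 42.232627743227056 35.47728266441851
```

```bash
ls pics | grep 12
```

```text
s12.npy
s12.png
s12_c225_140.png
s4_c225_120.png
s5_c225_120.png
t12.npy
t12.png
t12_c90_75.png
```

View pics/s12_c225_140.png

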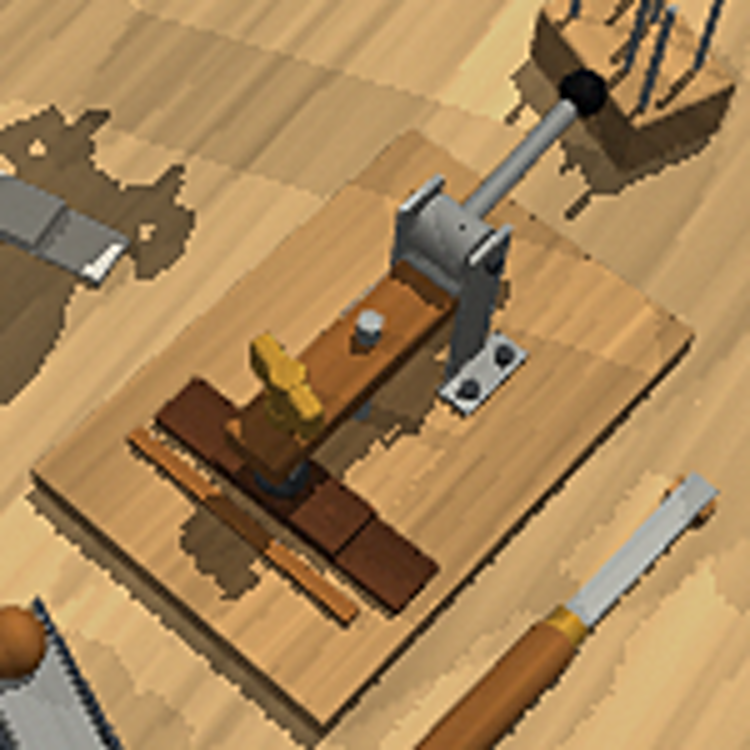

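View pics/t12_c90_75.png

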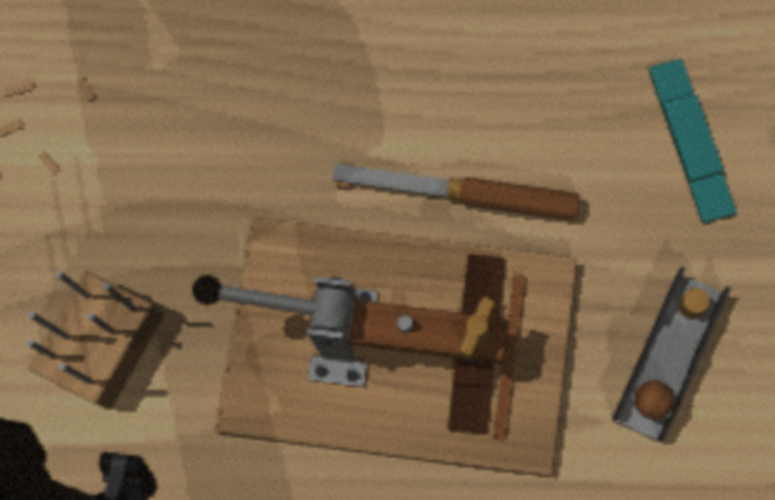

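```bash
python3 -c "
from h import *
print(ticket.job_done()); st()"
```

```text
the job is handed in; nothing more can be done
None
the job is handed in; nothing more can be done
```

The clamp now grips the bridge, and I handed the job in at about 27 s of the 72 s allowed; no verdict was reported.

**What I did:** I lifted the lever by its ball to the fully open stop (13 N and no further movement). I then turned the nut about 180° clockwise in one grip, led the lever back down to its closed stop (31 N and no further movement), released it and moved the arm clear.

**Last checks:**
- **Foot height, lever open:** the foot stood about 0.3–0.9 mm above the bridge, taken from its height just before and after closing.
- **Grip, lever closed:** the arm came down 5 mm but the foot only 0.3–0.9 mm. That puts the spring compression at about 4.1–4.7 mm, within the 2–6.5 mm range.
- **Surroundings:** the bridge and the tools in view (plane, file block, chisel) look unmoved in the final pictures.

**What disagreed:**
- **Ball position:** the camera and arm readings of the ball's position differed by several millimetres, so it slid somewhat in the pads while opening.
- **Lever at the start:** its ball first stood about 5 mm above the closed position, so the lever seems to have been slightly open; it now sits lower, at the stop.
- **Foot thickness:** I first took it as 6 mm, but with the foot pressed on the bridge it measured about 6.7 mm. The gap above comes from the measured change in height, so this does not affect it.

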